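# Set up the lid coder for a batch of tubs

### The job

Get the lid coder ready to print a batch: first lift the orange lever on its print head right up, then stand every red tub in a marked bay of the bed, one to a bay, square with the bed and pushed back against the fence, and only when all are loaded press the lever right down again. For the coder to know the product, the green can must stand upright in the ring of the scanner with the bar code label squarely facing the scanner window by the time you finish. Straighten again anything that gets knocked out of place, and leave the other things on the table as they are.

Things in the scene. Friction and masses are not known exactly. Their poses are not given: they have to be found in the camera images.
- coder: white bench lid coder, fixed. x points away from the robot, y to the left along the row of bays; origin at table level. Flat grey bed, top 30 mm above the table, x = -86 to +35 mm, y = -235 to +255 mm. Behind the bays a low fence (face x = 35 mm, 14 mm above the bed), then a housing from x = 62 mm, rods on it up to 111 mm. Print head parked at the left end, y = 215 mm, 130 mm from bay 0
- bay0 (a point): bay 0 of 4 (0 is next to the print head; 84 mm apart), outlined in white on the bed. The point lies on the bed top where the centre of a tub's underside belongs when the tub touches the fence, its length along the coder's x. Axes as the coder's
- bay1 (a point): bay 1 of 4 (0 is next to the print head; 84 mm apart), outlined in white on the bed. The point lies on the bed top where the centre of a tub's underside belongs when the tub touches the fence, its length along the coder's x. Axes as the coder's
- bay2 (a point): bay 2 of 4 (0 is next to the print head; 84 mm apart), outlined in white on the bed. The point lies on the bed top where the centre of a tub's underside belongs when the tub touches the fence, its length along the coder's x. Axes as the coder's
- bay3 (a point): bay 3 of 4 (0 is next to the print head; 84 mm apart), outlined in white on the bed. The point lies on the bed top where the centre of a tub's underside belongs when the tub touches the fence, its length along the coder's x. Axes as the coder's
- headlever (a joint): angle of the print head lever: 0 = right down (head at print height, lever pointing at the robot and 0.30 rad below level), 0.90 = right up (head lifted, lever 0.60 rad above level), both end stops. It turns about the coder's y axis through lever_pivot, has friction (about 2.5 N at the tip), no spring, and stays where it is left
- lever_pivot (a point): pivot of the head lever, on the front of the parked print head, 150 mm above the table; axes as the coder's. Behind it is the head's grey casing, 56 mm wide, top 170 mm above the table, front 8 mm behind the pivot
- lever_tip (a point): centre of the orange paddle at the lever's end, 70 mm from the pivot; paddle 28 mm along the lever, 16 mm wide (coder's y), 12 mm thick, free on both sides, above and below
- tub1: small red lidded tub of side dish, a box 70 mm long (its x) by 56 mm wide (its y) by 52 mm tall, about 0.16 kg, white paper square on its lid; origin at the centre of its underside. Alike at both ends. Three or four of the tubs are present, the others absent (None). Starts askew on the coder's bed.
- tub2: small red lidded tub of side dish, a box 70 mm long (its x) by 56 mm wide (its y) by 52 mm tall, about 0.16 kg, white paper square on its lid; origin at the centre of its underside. Alike at both ends. Three or four of the tubs are present, the others absent (None). Starts askew on the coder's bed.
- tub3: small red lidded tub of side dish, a box 70 mm long (its x) by 56 mm wide (its y) by 52 mm tall, about 0.16 kg, white paper square on its lid; origin at the centre of its underside. Alike at both ends. Three or four of the tubs are present, the others absent (None). Starts on the table.
- tub4: small red lidded tub of side dish, a box 70 mm long (its x) by 56 mm wide (its y) by 52 mm tall, about 0.16 kg, white paper square on its lid; origin at the centre of its underside. Alike at both ends. Three or four of the tubs are present, the others absent (None). Starts on the table.
- can: green product can, upright cylinder 66 mm in diameter, 72 mm tall, about 0.3 kg; origin at the centre of its underside. Its own +x axis points out through the middle of the white bar code label; an orange dot on the top near the rim marks the same side
- can_code (a point): middle of the bar code label on the can's side, 33 mm from its axis, 36 mm up
- scanner: black scanner stand, fixed: a base plate 3 mm thick, 96 mm wide, with a white ring (80 mm across) where the can stands; origin at table level under the ring's centre. Its +x axis points from the ring to the scanner block, which starts 75 mm from the ring's centre, is 84 mm wide and 82 mm tall
- scan_window (a point): middle of the red scanner window, on the face of the block towards the ring, 73 mm from the ring's centre, 46 mm up
- spoon: red kitchen spoon, 220 mm, lying on the table; leave it alone
- sauce_bottle: amber sauce bottle with red cap, 60 mm wide, 190 mm tall; origin under its middle; leave it alone
- jar: glass jar with white lid, 80 mm wide, 100 mm tall; origin under its middle; leave it alone
- plain_can: can of the same size as the product can but with a yellow wrapper and no code label; leave it alone
- brush: blue scrubbing brush, 130 x 50 x 40 mm; leave it alone
- lid_stack: stack of spare red lids, 70 x 56 x 35 mm; not a tub (lower, no white square on top); leave it alone
Not all that is in view belongs to the job. What is shaped like the tub2 but purple is not meant.

How it is judged (in metres and radians):
On the way, in this order (a step that is already met when the one before it is completed fails the run):
1. the head lever is lifted right up (value of joint headlever above 0.8 rad), for 0.2 s.
2. with the lever still up, every tub stands in a bay of its own, square and against the fence (value of joint headlever above 0.7 rad and x of each of tub1, tub2, tub3, tub4 in the frame of coder above -0.006 m and z of each of tub1, tub2, tub3, tub4 in the frame of coder below 0.036 m and angle between the x axis of each of tub1, tub2, tub3, tub4 and the x axis of coder, either way round below 0.1 rad and angle between each of tub1, tub2, tub3, tub4's own z axis and vertical below 0.1 rad and (y of tub1 in the frame of coder between 0.076 and 0.094 m or y of tub1 in the frame of coder between -0.008 and 0.01 m or y of tub1 in the frame of coder between -0.092 and -0.074 m or y of tub1 in the frame of coder between -0.176 and -0.158 m) and (y of tub2 in the frame of coder between 0.076 and 0.094 m or y of tub2 in the frame of coder between -0.008 and 0.01 m or y of tub2 in the frame of coder between -0.092 and -0.074 m or y of tub2 in the frame of coder between -0.176 and -0.158 m) and (y of tub3 in the frame of coder between 0.076 and 0.094 m or y of tub3 in the frame of coder between -0.008 and 0.01 m or y of tub3 in the frame of coder between -0.092 and -0.074 m or y of tub3 in the frame of coder between -0.176 and -0.158 m) and (y of tub4 in the frame of coder between 0.076 and 0.094 m or y of tub4 in the frame of coder between -0.008 and 0.01 m or y of tub4 in the frame of coder between -0.092 and -0.074 m or y of tub4 in the frame of coder between -0.176 and -0.158 m)), for 0.2 s.
3. the head lever is pressed right down (value of joint headlever below 0.08 rad), for 0.2 s.
At the end, for the whole second after the job is handed in: Lever right down (under 0.08 rad); each tub in a bay: within 6 mm of the fence, 9 mm of the bay's middle along the row, 0.1 rad of square; can upright within 13 mm of the ring's centre, label turned to the window within 0.22 rad; tubs and can at rest (value of joint headlever below 0.08 rad and x of each of tub1, tub2, tub3, tub4 in the frame of coder above -0.006 m and z of each of tub1, tub2, tub3, tub4 in the frame of coder below 0.036 m and angle between the x axis of each of tub1, tub2, tub3, tub4 and the x axis of coder, either way round below 0.1 rad and angle between each of tub1, tub2, tub3, tub4, can's own z axis and vertical below 0.1 rad and (y of tub1 in the frame of coder between 0.076 and 0.094 m or y of tub1 in the frame of coder between -0.008 and 0.01 m or y of tub1 in the frame of coder between -0.092 and -0.074 m or y of tub1 in the frame of coder between -0.176 and -0.158 m) and (y of tub2 in the frame of coder between 0.076 and 0.094 m or y of tub2 in the frame of coder between -0.008 and 0.01 m or y of tub2 in the frame of coder between -0.092 and -0.074 m or y of tub2 in the frame of coder between -0.176 and -0.158 m) and (y of tub3 in the frame of coder between 0.076 and 0.094 m or y of tub3 in the frame of coder between -0.008 and 0.01 m or y of tub3 in the frame of coder between -0.092 and -0.074 m or y of tub3 in the frame of coder between -0.176 and -0.158 m) and (y of tub4 in the frame of coder between 0.076 and 0.094 m or y of tub4 in the frame of coder between -0.008 and 0.01 m or y of tub4 in the frame of coder between -0.092 and -0.074 m or y of tub4 in the frame of coder between -0.176 and -0.158 m) and horizontal distance between can and scanner below 0.013 m and z of can in the frame of scanner below 0.009 m and angle between the x axis of can and the x axis of scanner, either way round below 0.22 rad and horizontal distance between can_code and scan_window below 0.07 m and linear speed of each of tub1, tub2, tub3, tub4, can below 0.02 m/s); the robot touches nothing.
It fails at once if another thing on the table is shoved more than 60 mm from its place or knocked over (distance of any of spoon, sauce_bottle, jar, plain_can, brush, lid_stack from where it was at the start of the episode above 0.06 m or angle between any of sauce_bottle, jar, plain_can, brush, lid_stack's own z axis and vertical above 0.6 rad).
Of tub1, tub2, tub3, tub4 only 3 to 4 are there at a start; the rules pass over those that are not, and their reading is None.
At some moment in a run one of tub1, tub2, tub3, tub4, can may be knocked a few centimetres aside while the robot is not near it.
Once in a run the grip may slacken for a moment while it holds something.
It also fails if it takes over 210 s, if anything falls off the work surface, if the arm or the gripper's body presses on something with over 40 N, if the wrist force passes 120 N, or if a joint passes its speed limit or range.

### The arm

A 6-joint arm with a two-finger parallel gripper is mounted at the origin on the work surface. World frame = base frame: x ahead of the robot, y to its left, z up, the work surface at z = 0. Lengths are in m, angles in degrees, forces in N, time in s.
With the tool pointing down it reaches from about 0.3 to 0.85 m from the base axis. Payload 4.2 kg.
Tool frame: the origin (TCP) lies midway between the tips of the shut fingers; the grasp point (between the pads) lies 19 mm behind it; z points along the fingers, y is the line along which they close (so a half turn about z gives the same grasp; the last joint's range is limited). The gripper opens to 91 mm and grips with 3 to 60 N. Pads are 32 mm wide; open, the fingers measure 118 mm over their backs; the gripper's body (76 mm by 178 mm) begins 60 mm behind the grasp point.
Start: joints at [66.234, 18.312, 89.639, -0, 72.044, -1.146], TCP at [0.221, 0.531, 0.177] pointing down, gripper open.
Joint ranges: [-177.97, 177.97], [-48.28, 115.42], [12.27, 149.76], [-77.06, 257.06], [2.81, 150.46], [-146.56, 146.56]. Speed limits (degrees/s): [147.25, 147.25, 180, 180, 180, 180].

### API

Orientations are given as [roll, pitch, yaw] about the fixed x, y, z axes, in that order (R = Rz(yaw) Ry(pitch) Rx(roll)).
In Python, from plant import env gives the robot as it stands.
- The arm moves only by the tool arm_command, never from a script. Its argument "steps" is a list of rows, each a list of 3 entries, a list of its own where there are three numbers: the opening, from 0 (shut) to 1 (fully open), then the shift along the tool's x, y, z as a fraction of full scale, then the turn about the tool's z as a fraction of full scale. In form: [[gripper, [tx, ty, tz], roll], ...]. A call has 1 to 5 rows; each row is the pose to reach, as a shift and turn from the pose commanded when the call began, along the tool's axes at that moment; what a row does not reach only later rows make up. Full scale, the value 1, is 0.2 m for a shift and 0.5 rad for a turn. A row lasts 1/10 s, in which the tool goes at most 50 mm and 8.59 degrees, less where a joint would pass 70% of its speed; a pose out of reach is approached as far as the arm can. A call with a number of a shift or a turn outside -1 to 1 is refused whole. A call with a gripper value outside its range is refused whole. The fingers move at their own pace and stop on an object; "squeeze" is the grip in N (left out, the last holds). Time passes only in rows, so rows that repeat a pose let the fingers close. It gives the time, the measured TCP pose, the force, the opening and the grip force at its end, in the units of the state.
- env.read_state(): the state, without advancing time (a new reading comes with each control period).
- env.camera(name): name is "scene" or "top" or "wrist"; returns a dict with "pixels" (420x560x3 uint8, red, green, blue), "depth" (420x560 float32, m along the optical axis (not along the pixel's ray), 0 where there is no reading), "camera_matrix" (3x3 intrinsics, pixels), "cam_to_world" (4x4, takes a point from camera to world coordinates). Camera axes: x right, y up, looking along -z (the intrinsics and any distortion apply to the point x, -y, -z); pixel columns grow to the right and rows downward; lengths in m; the calibration is good to about 2 mm. A picture is of the moment at which its call begins.
- env.job_done(): hands the job in; it is judged then, once.
Trained networks look in a picture, given as the dict that the camera call returned (one of the last four; its "shot" number tells which), for a name from the list of things; names that differ only in an ending like _2 or _b are one class to them, and where a whole thing is asked for, a point or a joint stands for the part that bears it (a point fixed in the world has none). Each returns a list of dicts, best first, with "confidence" (0 to 1); they miss things now and then, are a little off and sometimes report something else, mostly with a low value. They report only what shows in the picture. A call takes as long as a camera call. They do not tell look-alikes from the thing itself.
- env.boxes_of(name, picture): "bbox" ([left, top, right, bottom] in pixels, round what is visible of it).
- env.silhouettes(name, picture): "pixels" (420x560 bool, what is visible of it) and "bbox" ([left, top, right, bottom] in pixels, round what is visible of it).
- env.tip_of(name, picture): "uv" ([column, row] in pixels: a listed point, or the origin of a listed thing).
The state is a dict: "t": time; "qpos": joint angles; "joint_vel": joint speeds; "effort": joint torques, N m; "eef_pos": TCP position; "tcp_rot": TCP orientation; "ft_force": force on the tool from outside, world axes, zero at the start; "moment": the same for the moment, N m; "opening": finger opening in m; "gripper_force": force on a finger pad.
Only numpy, scipy, OpenCV 4.12 (cv2) and the standard library are available. Lean on these libraries where they do the work, as an engineer would, in place of code of your own. Each camera call takes 0.05 s, during which the arm holds its last target. There are 200 camera calls.

## Working session

There is one attempt and no reset: what is moved stays moved. The work goes in short steps, Python scripts to look and compute and a tool call to move; the robot and the scene stay as the last step left them, time stands still between calls to the robot, and variables do not carry over. Pictures are saved under pics/ and viewed, at most 14 in all, crops included, and the job is handed in when it is done.

Besides the shell and the picture viewer there is one more tool, called after ">>>" as name([rows], argument=value, ...), one row to a line, values as JSON. arm_command: Moves the arm, as the interface text tells. Shift numbers are shares of 0.2 m and turn numbers shares of 0.5 rad, none past 1 either way. Its arguments: {"type":"object","properties":{"steps":{"type":"array"},"squeeze":{"type":"number"}},"required":["steps"]}

```bash
ls; mkdir -p pics; cat > h.py <<'E'
import numpy as np, cv2
from plant import env
def shot(n,save=None):
    p=env.camera(n)
    if save: cv2.imwrite('pics/'+save,cv2.cvtColor(p['pixels'],cv2.COLOR_RGB2BGR))
    return p
def world(p,u,v,d=None):
    u=np.atleast_1d(u).astype(float);v=np.atleast_1d(v).astype(float)
    if d is None: d=p['depth'][np.clip(v.round().astype(int),0,419),np.clip(u.round().astype(int),0,559)]
    K=p['camera_matrix'];T=p['cam_to_world']
    c=np.stack([(u-K[0,2])/K[0,0]*d,-(v-K[1,2])/K[1,1]*d,-d],1)
    return c@T[:3,:3].T+T[:3,3]
def proj(p,P):
    P=np.atleast_2d(P);T=p['cam_to_world'];K=p['camera_matrix']
    c=(P-T[:3,3])@T[:3,:3]
    return np.stack([K[0,0]*c[:,0]/-c[:,2]+K[0,2],K[1,1]*-c[:,1]/-c[:,2]+K[1,2]],1)
def onplane(p,u,v,z):
    a=world(p,u,v,np.ones(np.size(u)));o=p['cam_to_world'][:3,3]
    return o+(a-o)*((z-o[2])/(a[:,2]-o[2]))[:,None]
def cloud(p):
    v,u=np.mgrid[0:420,0:560]
    return world(p,u.ravel(),v.ravel(),p['depth'].ravel()).reshape(420,560,3)
E
python3 - <<'E'
from h import *
s=env.read_state();print(s['t'],s['eef_pos'],s['tcp_rot'])
for n in('top','scene'):
    p=shot(n,n+'0.png');print(n,p['camera_matrix'].round(1).tolist(),p['cam_to_world'].round(3).tolist())
    for k in['coder','bay0','bay1','bay2','bay3','lever_pivot','lever_tip','tub1','can','can_code','scanner','scan_window','lid_stack','plain_can','spoon','jar','sauce_bottle','brush']:
        for b in env.tip_of(k,p)[:6]:
            w=world(p,*b['uv'])[0];print(k,round(b['confidence'],2),np.round(b['uv']),w.round(3))
E
```

```text
pics
0.0 [0.22092156 0.53023789 0.17651997] [-1.79897978e+02 -2.56890642e-03  1.57380166e+02]
top [[500.0, 0.0, 287.1], [0.0, 500.0, 209.6], [0.0, 0.0, 1.0]] [[0.021, 0.996, -0.092, 0.295], [-1.0, 0.022, 0.002, 0.003], [0.004, 0.091, 0.996, 1.92], [0.0, 0.0, 0.0, 1.0]]
coder 0.63 [257. 174.] [0.601 0.116 0.027]
coder 0.57 [399. 235.] [ 0.38  -0.415  0.077]
coder 0.5 [363. 166.] [ 0.647 -0.293 -0.001]
bay0 0.92 [258. 172.] [0.61  0.114 0.033]
bay0 0.91 [236. 177.] [0.588 0.196 0.029]
bay0 0.77 [302. 176.] [ 0.589 -0.055  0.079]
bay0 0.71 [283. 173.] [0.609 0.017 0.036]
bay0 0.44 [199. 201.] [0.483 0.317 0.137]
bay1 0.92 [258. 172.] [0.61  0.114 0.033]
bay1 0.91 [236. 177.] [0.588 0.196 0.029]
bay1 0.77 [302. 176.] [ 0.589 -0.055  0.079]
bay1 0.71 [283. 173.] [0.609 0.017 0.036]
bay1 0.44 [199. 201.] [0.483 0.317 0.137]
bay2 0.92 [258. 172.] [0.61  0.114 0.033]
bay2 0.91 [236. 177.] [0.588 0.196 0.029]
bay2 0.77 [302. 176.] [ 0.589 -0.055  0.079]
bay2 0.71 [283. 173.] [0.609 0.017 0.036]
bay2 0.44 [199. 201.] [0.483 0.317 0.137]
bay3 0.92 [258. 172.] [0.61  0.114 0.033]
bay3 0.91 [236.
[... 3013 characters left out ...]
.67 [292. 200.] [ 0.405 -0.052  0.072]
scanner 0.57 [207. 198.] [ 0.586 -0.292  0.006]
scan_window 0.63 [186. 201.] [ 0.678 -0.256  0.08 ]
scan_window 0.33 [420. 291.] [0.323 0.432 0.03 ]
lid_stack 0.67 [418. 290.] [0.325 0.425 0.031]
lid_stack 0.47 [206. 200.] [ 0.591 -0.289  0.004]
plain_can 0.8 [232. 156.] [ 0.405 -0.398  0.026]
plain_can 0.19 [380. 292.] [0.403 0.354 0.012]
spoon 0.7 [380. 292.] [0.403 0.354 0.012]
spoon 0.61 [276. 270.] [0.599 0.108 0.028]
spoon 0.59 [416. 288.] [0.323 0.42  0.03 ]
jar 0.39 [274. 270.] [0.606 0.108 0.033]
sauce_bottle 0.65 [206. 144.] [ 0.446 -0.508  0.033]
sauce_bottle 0.46 [289. 214.] [ 0.428 -0.036  0.033]
brush 0.4 [288. 200.] [ 0.414 -0.058  0.072]
```

```bash
python3 - <<'E'
import cv2
a=cv2.imread('pics/top0.png')[130:285,120:460];cv2.imwrite('pics/topc.png',cv2.resize(a,None,fx=2.35,fy=2.35,interpolation=2))
a=cv2.imread('pics/scene0.png')[120:330,150:450];cv2.imwrite('pics/scenec.png',cv2.resize(a,None,fx=2.6,fy=2.6,interpolation=2))
E
```

```text
(no output)
```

View pics/topc.png

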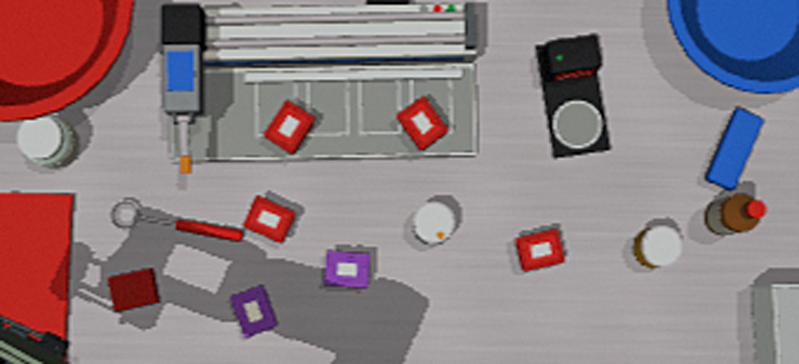

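View pics/scenec.png

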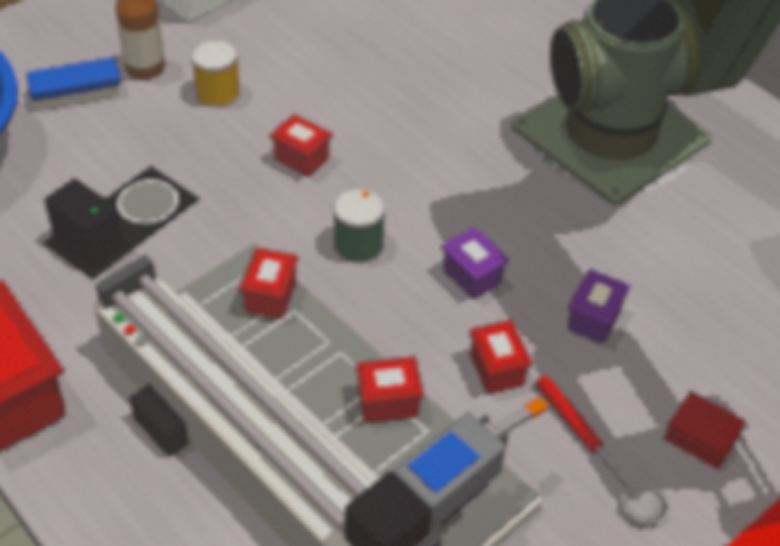

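Four red tubs in the top crop: (290,126) and (423,121) on the bed, (270,217) and (540,249) on the table. Look-alikes I reject are purple boxes at (347,268) and (253,310), and the dark-red lid stack at (134,289), which has no white square. The green can is at (434,222) with its orange dot at (441,235). The yellow can at (658,246) is the decoy. The scanner ring is at (577,123) and the lever paddle at (185,164).

```bash
cat > m.py <<'E'
from h import *
def hsv(p): return cv2.cvtColor(p['pixels'],cv2.COLOR_RGB2HSV).astype(int)
def tubs(p,C=None):
    """red tub lids: centre xy, top z, yaw of long axis, size"""
    C=cloud(p) if C is None else C;H=hsv(p)
    red=(((H[...,0]<8)|(H[...,0]>172))&(H[...,1]>130)&(H[...,2]>60))|((H[...,1]<60)&(H[...,2]>190))
    out=[]
    top=red&(((C[...,2]>.042)&(C[...,2]<.062))|((C[...,2]>.07)&(C[...,2]<.095)))
    n,L,S,_=cv2.connectedComponentsWithStats(top.astype(np.uint8),connectivity=4)
    for i in range(1,n):
        m=L==i
        if S[i,4]<60: continue
        q=C[m]; z=np.median(q[:,2]); v,u=np.where(m)
        q=onplane(p,u,v,z)
        if q[:,0].max()>.8 or np.ptp(q[:,0])>.11: continue
        (cx,cy),(w,h),a=cv2.minAreaRect((q[:,:2]*1000).astype(np.float32))
        if w<h: w,h,a=h,w,a+90
        rf=((H[...,0]<8)|(H[...,0]>172))[m].mean()
        out.append((round(cx/1000,4),round(cy/1000,4),round(z,4),round((a+90)%180-90,1),round(w),round(h),round(u.mean()),round(v.mean()),round(rf,2)))
    return out
E
python3 - <<'E'
from m import *
for n in('top','scene'):
    p=shot(n);C=cloud(p);H=hsv(p);print(n)
    for t in tubs(p,C):print(' tub',t)
    # bed
    X=C;bed=(X[...,2]>.02)&(X[...,2]<.042)&(H[...,1]<40)&(X[...,0]>.45)&(X[...,0]<.72)&(X[...,1]>-.25)&(X[...,1]<.45)
    nn,L,S,_=cv2.connectedComponentsWithStats(bed.astype(np.uint8));i=1+S[1:,4].argmax();m=L==i
    print(' bed z',np.median(X[m][:,2]),S[i])
    v,u=np.where(m);q=onplane(p,u,v,.03)
    # front edge: min x per y bin
    b=np.round(q[:,1]/.004).astype(int);E=[];
    for k in np.unique(b):
        s=q[b==k]
        if len(s)>8:E.append((k*.004,s[:,0].min()))
    E=np.array(E);E=E[(E[:,0]>-.05)&(E[:,0]<.25)]
    f=np.polyfit(E[:,0],E[:,1],1)
    for _ in range(3):
        r=np.abs(np.polyval(f,E[:,0])-E[:,1]);E2=E[r<.004];f=np.polyfit(E2[:,0],E2[:,1],1)
    print(' front x=%.4f*y+%.4f'%tuple(f),'yaw',np.degrees(np.arctan(-f[0])),len(E2), 'ymin,ymax',q[:,1].min(),q[:,1].max())
    # orange
    o=(H[...,0]>8)&(H[...,0]<20)&(H[...,1]>150)&(H[...,2]>140)
    nn,L,S,c=cv2.connectedComponentsWithStats(o.astype(np.uint8))
    for i in range(1,nn):
        if S[i,4]>=4: print(' orange',c[i].round(1),S[i,4],np.median(C[L==i],0).round(4))
p=shot('wrist','w0.png');print(p['camera_matrix'].round(0).tolist(),p['cam_to_world'].round(3).tolist())
E
```

```text
top
 tub (0.7131, 0.083, np.float64(0.0909), -87.5, 246, 20, 265, 142, np.float64(0.0))
 tub (0.7063, 0.2429, np.float64(0.09), -88.7, 67, 15, 222, 143, np.float64(0.0))
 tub (0.6821, -0.0255, np.float64(0.0899), -88.7, 156, 15, 294, 151, np.float64(0.0))
 tub (0.6734, 0.1934, np.float64(0.0902), -88.7, 171, 15, 236, 152, np.float64(0.0))
 tub (0.5675, -0.0442, np.float64(0.0808), 36.9, 69, 55, 299, 182, np.float64(1.0))
 tub (0.557, 0.1651, np.float64(0.0807), -31.8, 68, 56, 243, 184, np.float64(0.88))
 tub (0.4122, 0.1958, np.float64(0.0515), 67.3, 68, 54, 234, 223, np.float64(0.88))
 tub (0.4094, -0.0635, np.float64(0.0751), -43.9, 52, 50, 304, 225, np.float64(0.01))
 tub (0.3725, -0.2366, np.float64(0.0522), -76.3, 67, 54, 350, 236, np.float64(0.88))
 bed z 0.029922197036325926 [ 200  156  123   43 3754]
 front x=-0.0371*y+0.5208 yaw 2.1239922340731368 73 ymin,ymax -0.13259759286404027 0.3333340604724467
 orange [198.5 199.6] 31 [0.4867 0.3171 0.1341]
 orange [306.8 229.7] 6 [ 0.392  -0.0758  0.0773]
scene
 tub (0.3811, -0.4248, np.float64(0.0739), -38.8, 52, 46, 232, 140, np.flo
[... 695 characters left out ...]
, 0.0854, np.float64(0.0477), -88.6, 98, 11, 257, 270, np.float64(0.0))
 tub (0.6461, 0.2039, np.float64(0.0488), -88.4, 73, 13, 284, 297, np.float64(0.0))
 tub (0.7029, 0.2256, np.float64(0.092), -87.8, 73, 10, 272, 303, np.float64(0.0))
 tub (0.7395, 0.2195, np.float64(0.0918), -88.0, 120, 9, 261, 311, np.float64(0.0))
 bed z 0.03042932506210483 [ 217  213  108   91 2665]
 front x=-0.0438*y+0.5260 yaw 2.5077968472009493 46 ymin,ymax -0.12969093139550092 0.23699796667968132
 orange [356.3 275.7] 35 [0.4882 0.322  0.1341]
[[371.0, 0.0, 274.0], [0.0, 371.0, 212.0], [0.0, 0.0, 1.0]] [[0.385, -0.887, -0.256, 0.149], [0.923, 0.37, 0.106, 0.562], [0.0, -0.277, 0.961, 0.385], [0.0, 0.0, 0.0, 1.0]]
```

View pics/w0.png

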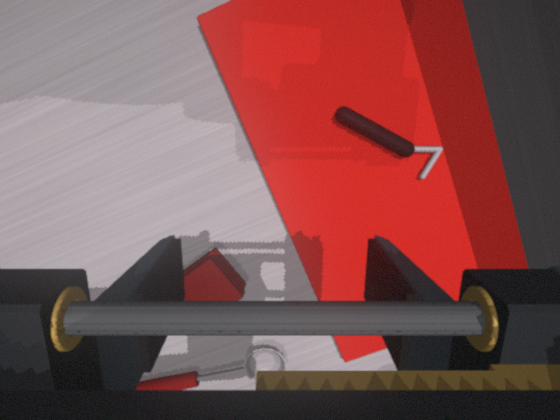

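The wrist picture shows the lid stack at (215,275), the spoon at (190,380) and the red board. The camera sits on the tool's +x side, with image right along tool +y. The lever comes first, so I go above the paddle at yaw 182.

```bash
cat >> m.py <<'E'
from scipy.spatial.transform import Rotation as Ro
def go(x,y,z,yaw):
    """print shift (fractions of .2) and turn (of .5 rad) to a tool-down pose"""
    s=env.read_state();R=Ro.from_euler('xyz',s['tcp_rot'],degrees=True).as_matrix()
    d=R.T@(np.array([x,y,z])-s['eef_pos'])/.2
    cy=np.degrees(np.arctan2(R[1,0],R[0,0]));t=-np.radians((yaw-cy+180)%360-180)/.5
    print('at',s['eef_pos'].round(4),'yaw',round(cy,1),'-> shift',d.round(3),'turn',round(t,3),'rows>=%.1f'%max(np.linalg.norm(d)*4,abs(t)*28.65/8.59),'t',round(s['t'],1),'F',s['ft_force'].round(1))
E
python3 -c "
from m import *
go(.487,.319,.24,182)"
```

```text
at [0.2212 0.5308 0.1774] yaw 157.4 -> shift [-1.634 -0.466 -0.313] turn -0.859 rows>=6.9 t 2.0 F [-0.6  0.  -0.7]
```

>>> arm_command([
  [1, [-0.2, -0.06, -0.1], 0],
  [1, [-0.4, -0.12, -0.2], 0],
  [1, [-0.6, -0.18, -0.31], 0],
  [1, [-0.8, -0.23, -0.31], 0],
  [1, [-1, -0.29, -0.31], 0],
])

```text
t: 2.55
eef_pos: [0.385, 0.3997, 0.2404]
tcp_rot: [179.9, 0.1, 157.4]
ft_force: [0.7, 0.9, -0.9]
opening: 0.0913
gripper_force: 0.0
```

>>> arm_command([
  [1, [-0.15, -0.04, 0], -0.22],
  [1, [-0.3, -0.08, 0], -0.44],
  [1, [-0.45, -0.12, 0], -0.65],
  [1, [-0.6, -0.17, 0], -0.86],
  [1, [-0.634, -0.177, 0], -0.86],
])

```text
t: 3.05
eef_pos: [0.4889, 0.3168, 0.2391]
tcp_rot: [-180.0, 0.0, -178.1]
ft_force: [0.0, 0.8, 1.4]
opening: 0.0913
gripper_force: 0.0
```

```bash
python3 - <<'E'
from m import *
go(.487,.319,.112,182)
p=shot('wrist','w1.png');C=cloud(p);H=hsv(p)
o=(H[...,0]>8)&(H[...,0]<22)&(H[...,1]>150)&(H[...,2]>120)
nn,L,S,c=cv2.connectedComponentsWithStats(o.astype(np.uint8))
for i in range(1,nn):
    if S[i,4]>=20: print(' orange',S[i],np.median(C[L==i],0).round(4),C[L==i].min(0).round(3),C[L==i].max(0).round(3))
E
```

```text
at [0.4889 0.3168 0.2391] yaw -178.1 -> shift [0.01  0.012 0.636] turn -0.004 rows>=2.5 t 3.0 F [0.  0.8 1.4]
 orange [271 185  16  29 462] [0.4891 0.3213 0.1354] [0.411 0.315 0.13 ] [0.501 0.328 0.447]
```

View pics/w1.png

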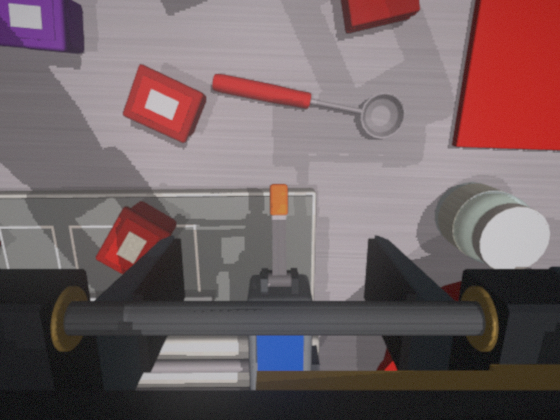

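The paddle is at pixel (279,200), world (0.489, 0.321), 0.135 high at the top, which matches the description. The bed's front-left corner is at (313,192). I'll straddle the paddle, grip it and swing it up.

>>> arm_command([
  [0.6, [0, 0.022, 0.21], 0],
  [0.6, [0, 0.022, 0.42], 0],
  [0.6, [0, 0.022, 0.635], 0],
  [0, [0, 0.022, 0.635], 0],
  [0, [0, 0.022, 0.635], 0],
], squeeze=15)

```text
t: 3.6
eef_pos: [0.4864, 0.3241, 0.113]
tcp_rot: [180.0, -0.0, -178.0]
ft_force: [0.8, -0.2, 0.5]
opening: 0.0543
gripper_force: 0.0
```

>>> arm_command([
  [0, [0, 0, 0], 0],
  [0, [0, 0, 0], 0],
  [0, [0, 0, 0], 0],
  [0, [0, 0, 0], 0],
])

```text
t: 4.0
eef_pos: [0.4872, 0.3236, 0.1135]
tcp_rot: [179.9, 0.1, -178.0]
ft_force: [0.3, -0.4, 0.2]
opening: 0.0222
gripper_force: 0.0
```

```bash
python3 - <<'E'
from m import *
s=env.read_state();print(s['opening'],s['gripper_force'],s['eef_pos'],s['ft_force'])
p=cv2.imread('pics/w1.png')
E
```

```text
0.022184925610931883 0.0 [0.48721505 0.32356452 0.11348335] [ 0.27561428 -0.36343761  0.15782944]
```

>>> arm_command([
  [0, [0, 0, 0], 0],
  [0, [0, 0, 0], 0],
  [0, [0.008, 0, -0.05], 0],
  [0, [0.015, 0, -0.1], 0],
])

```text
t: 4.4
eef_pos: [0.4836, 0.3231, 0.133]
tcp_rot: [-180.0, -0.0, -178.0]
ft_force: [0.2, -0.3, 0.4]
opening: 0.0007
gripper_force: 0.0
```

>>> arm_command([
  [0, [-0.006, 0, -0.05], 0],
  [0, [-0.015, 0, -0.105], 0],
  [0, [-0.035, 0, -0.155], 0],
  [0, [-0.06, 0, -0.2], 0],
  [0, [-0.07, 0, -0.212], 0],
])

```text
t: 4.9
eef_pos: [0.4991, 0.324, 0.1763]
tcp_rot: [179.9, 0.1, -178.0]
ft_force: [0.4, 0.2, 0.0]
opening: 0.0004
gripper_force: 0.0
```

```bash
python3 - <<'E'
from m import *
s=env.read_state();print(s['opening'],s['gripper_force'],s['eef_pos'],s['ft_force'])
p=shot('scene','s1.png');a=cv2.imread('pics/s1.png')[200:340,250:450];cv2.imwrite('pics/s1c.png',cv2.resize(a,None,fx=3,fy=3,interpolation=2))
E
```

```text
0.0003985422889791531 0.0 [0.49910218 0.32404806 0.17627477] [0.43228729 0.17849611 0.04934867]
```

View pics/s1c.png

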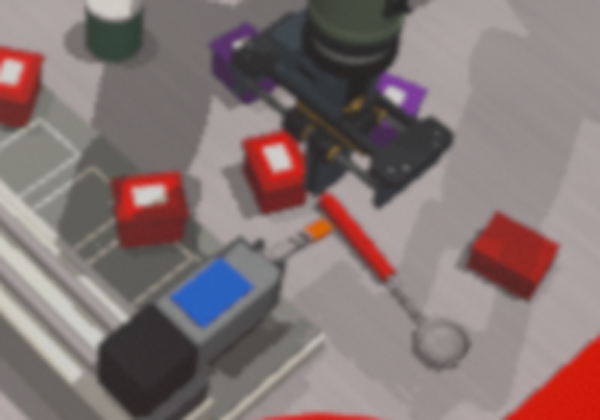

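The orange paddle is still at full-picture pixel (356,276), so the lever hasn't moved. The fingers closed on nothing, and I need to check where they are relative to the calibration.

```bash
python3 - <<'E'
from m import *
s=env.read_state();T=s['eef_pos'];R=Ro.from_euler('xyz',s['tcp_rot'],degrees=True).as_matrix()
for n in('scene','wrist','top'):
    p=shot(n,'x_'+n+'.png');C=cloud(p);H=hsv(p)
    print(n,'tcp px',proj(p,T).round(1),'paddle px',proj(p,[.488,.3213,.13]).round(1))
    if n!='top':
        D=(C-T)@R; m=(np.abs(D[...,0])<.04)&(np.abs(D[...,1])<.06)&(D[...,2]>-.07)&(D[...,2]<.03)&(p['depth']>0)
        q=D[m]; print(m.sum(), np.percentile(q,[1,50,99],axis=0).round(3))
        low=q[q[:,2]>-.012]; print('tips',len(low),np.median(low,0).round(3) if len(low) else '')
    o=(H[...,0]>8)&(H[...,0]<22)&(H[...,1]>150)&(H[...,2]>120)
    nn,L,S,c=cv2.connectedComponentsWithStats(o.astype(np.uint8))
    for i in range(1,nn):
        if S[i,4]>=6: print(' orange',c[i].round(0),S[i,4],np.median(C[L==i],0).round(4))
a=cv2.imread('pics/x_scene.png')[200:340,280:440];a=cv2.resize(a,None,fx=2.5,fy=2.5,interpolation=2)
cv2.imwrite('pics/xx.png',np.hstack([a,cv2.imread('pics/x_wrist.png')[70:420,80:480]]))
E
```

```text
scene tcp px [[355.7 269.3]] paddle px [[356.1 276.5]]
107 [[-0.038 -0.01  -0.07 ]
 [-0.016  0.004 -0.053]
 [ 0.017  0.011  0.03 ]]
tips 17 [-0.033 -0.002  0.029]
 orange [202. 121.] 91 [ 0.4423 -0.521   0.13  ]
 orange [234. 153.] 163 [ 0.3967 -0.3983  0.0359]
 orange [356. 276.] 35 [0.4886 0.322  0.1341]
wrist tcp px [[273.  242.5]] paddle px [[269.9 204.5]]
1253 [[-0.035 -0.01  -0.07 ]
 [ 0.017  0.001 -0.057]
 [ 0.018  0.011  0.029]]
tips 29 [-0.035  0.001  0.028]
 orange [270. 208.] 769 [0.4892 0.3215 0.1352]
top tcp px [[194.9 195.1]] paddle px [[197.8 199.7]]
 orange [307. 230.] 6 [ 0.3921 -0.0759  0.0721]
```

View pics/xx.png

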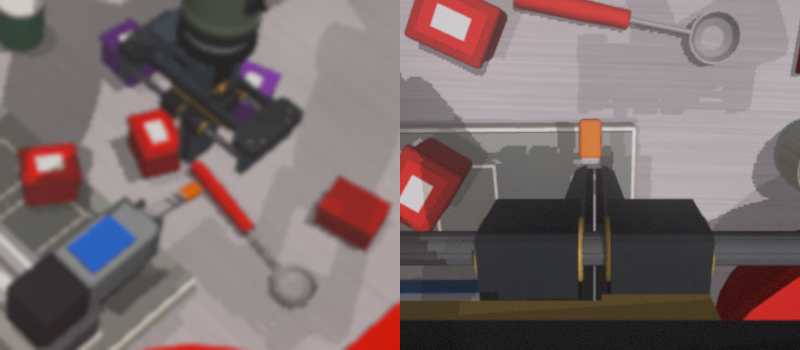

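```bash
python3 - <<'E'
from m import *
s=env.read_state();T=s['eef_pos'];R=Ro.from_euler('xyz',s['tcp_rot'],degrees=True).as_matrix()
p=shot('scene');C=cloud(p);D=(C-T)@R*1000
for r in range(250,276,2): print(r,[tuple(D[r,c].round().astype(int)) for c in range(346,366,3)])
p=shot('wrist');C=cloud(p);D=(C-T)@R*1000;g=p['pixels'].mean(2)
for r in range(215,300,8): print(r,[tuple(D[r,c].round().astype(int)) for c in (262,268,272,277,284)],g[r,[262,272,277]].round())
E
```

```text
250 [(np.int64(103), np.int64(-119), np.int64(121)), (np.int64(110), np.int64(-114), np.int64(121)), (np.int64(-16), np.int64(-11), np.int64(-86)), (np.int64(-38), np.int64(13), np.int64(-128)), (np.int64(-37), np.int64(21), np.int64(-135)), (np.int64(-31), np.int64(26), np.int64(-135)), (np.int64(-16), np.int64(24), np.int64(-120))]
252 [(np.int64(99), np.int64(-115), np.int64(124)), (np.int64(107), np.int64(-111), np.int64(126)), (np.int64(-18), np.int64(-9), np.int64(-81)), (np.int64(-35), np.int64(13), np.int64(-118)), (np.int64(-36), np.int64(21), np.int64(-126)), (np.int64(-32), np.int64(27), np.int64(-129)), (np.int64(-31), np.int64(35), np.int64(-136))]
254 [(np.int64(93), np.int64(-110), np.int64(123)), (np.int64(100), np.int64(-104), np.int64(123)), (np.int64(-16), np.int64(-9), np.int64(-72)), (np.int64(-17), np.int64(0), np.int64(-81)), (np.int64(-38), np.int64(24), np.int64(-123)), (np.int64(-7), np.int64(11), np.int64(-83)), (np.int64(-31), np.int64(36), np.int64(-129))]
256 [(np.int64(84), np.int64(-102), np.int64(118)), (np.int64(93), np.int64(-97), np.int64(120)), (n
[... 5127 characters left out ...]
nt64(-4), np.int64(-84)), (np.int64(16), np.int64(-1), np.int64(-81)), (np.int64(15), np.int64(0), np.int64(-80)), (np.int64(15), np.int64(2), np.int64(-81)), (np.int64(15), np.int64(5), np.int64(-80))] [51. 53. 33.]
287 [(np.int64(36), np.int64(-2), np.int64(-128)), (np.int64(16), np.int64(-1), np.int64(-88)), (np.int64(16), np.int64(0), np.int64(-88)), (np.int64(16), np.int64(2), np.int64(-88)), (np.int64(15), np.int64(4), np.int64(-87))] [56. 51. 27.]
295 [(np.int64(36), np.int64(-2), np.int64(-131)), (np.int64(15), np.int64(-1), np.int64(-93)), (np.int64(15), np.int64(0), np.int64(-92)), (np.int64(15), np.int64(2), np.int64(-93)), (np.int64(15), np.int64(4), np.int64(-93))] [78. 53. 37.]
```

The depth shows the real fingertips about 38 mm above the reported TCP (finger ends at D_z ≈ −38 in both cameras), while x and y agree. So true tip z = reported z + 0.038, and I'll retry the lever with that.

>>> arm_command([
  [0.55, [0, 0, 0], 0],
  [0.55, [0, 0, 0], 0],
  [0.55, [0, 0, 0], 0],
  [0.55, [0.03, 0, 0], 0],
  [0.55, [0.055, -0.012, 0], 0],
], squeeze=15)

```text
t: 5.7
eef_pos: [0.4862, 0.3209, 0.1746]
tcp_rot: [180.0, -0.0, -178.0]
ft_force: [-0.5, 1.0, -0.3]
opening: 0.0377
gripper_force: 0.0
```

>>> arm_command([
  [0.55, [0, 0, 0], 0],
  [0.55, [0, 0, 0.17], 0],
  [0.55, [0, 0, 0.34], 0],
  [0.55, [0, 0, 0.505], 0],
  [0, [0, 0, 0.505], 0],
])

```text
t: 6.2
eef_pos: [0.4836, 0.3189, 0.0696]
tcp_rot: [-179.7, -0.5, -178.0]
ft_force: [0.2, -0.3, -0.4]
opening: 0.0449
gripper_force: 0.0
```

>>> arm_command([
  [0, [0, 0, 0], 0],
  [0, [0, 0, 0], 0],
  [0, [0, 0, 0], 0],
  [0, [0, 0, 0], 0],
  [0, [0, 0, 0], 0],
])

```text
t: 6.7
eef_pos: [0.488, 0.3207, 0.0754]
tcp_rot: [180.0, 0.2, -177.9]
ft_force: [-0.3, -3.4, 5.6]
opening: 0.0159
gripper_force: 15.0
```

Gripped: opening is 15.9 mm on the 16 mm paddle. Next is the arc up.

>>> arm_command([
  [0, [0.008, 0, -0.05], 0],
  [0, [0.016, 0, -0.1], 0],
  [0, [0.01, 0, -0.155], 0],
  [0, [0, 0, -0.207], 0],
  [0, [-0.015, 0, -0.24], 0],
])

```text
t: 7.2
eef_pos: [0.4877, 0.3205, 0.1223]
tcp_rot: [-179.9, -0.3, -178.0]
ft_force: [-5.0, -1.0, -4.7]
opening: 0.0157
gripper_force: 15.0
```

>>> arm_command([
  [0, [-0.014, 0, -0.03], 0],
  [0, [-0.03, 0, -0.062], 0],
  [0, [-0.036, 0, -0.07], 0],
  [0, [-0.036, 0, -0.07], 0],
  [0, [-0.036, 0, -0.07], 0],
])

```text
t: 7.7
eef_pos: [0.4952, 0.3208, 0.1363]
tcp_rot: [-180.0, -0.2, -178.0]
ft_force: [-5.8, -2.2, 0.9]
opening: 0.0162
gripper_force: 15.0
```

>>> arm_command([
  [0.55, [0, 0, 0], 0],
  [0.55, [0, 0, 0], 0],
  [0.55, [0, 0, -0.2], 0],
  [0.55, [0, 0, -0.4], 0],
  [0.55, [0, 0, -0.55], 0],
])

```text
t: 8.2
eef_pos: [0.4985, 0.3223, 0.2494]
tcp_rot: [179.8, 0.3, -178.0]
ft_force: [0.3, 0.7, -0.3]
opening: 0.0496
gripper_force: 0.0
```

>>> arm_command([
  [1, [-0.15, -0.2, 0], 0],
  [1, [-0.3, -0.4, 0], 0],
  [1, [-0.45, -0.6, 0], 0],
  [1, [-0.6, -0.8, 0], 0],
  [1, [-0.6, -0.87, 0], 0],
])

```text
t: 8.7
eef_pos: [0.6272, 0.1479, 0.2457]
tcp_rot: [-180.0, 0.2, -178.2]
ft_force: [0.1, 0.5, 0.1]
opening: 0.0873
gripper_force: 0.0
```

```bash
python3 - <<'E'
from m import *
s=env.read_state();print(s['t'],s['eef_pos'])
p=shot('wrist','w2.png');C=cloud(p)
for t in tubs(p):print(t)
np.savez('w2.npz',**p)
p=shot('top','t2.png')
for k in ('lever_tip','lever_pivot'):
  q=shot('scene');
  for b in env.tip_of(k,q)[:2]:print(k,b['confidence'],world(q,*b['uv']))
E
```

```text
8.7 [0.6271812  0.14785871 0.24565874]
(0.5594, 0.1694, np.float64(0.0818), -31.2, 68, 54, 298, 115, np.float64(0.88))
(0.5692, -0.0382, np.float64(0.0816), 36.8, 68, 56, 83, 118, np.float64(1.0))
(0.6476, 0.1498, np.float64(0.0444), -87.4, 194, 14, 275, 195, np.float64(0.05))
(0.6547, -0.0135, np.float64(0.0444), -88.3, 60, 13, 133, 197, np.float64(0.04))
(0.6577, -0.0933, np.float64(0.0443), -88.3, 22, 12, 60, 197, np.float64(0.22))
(0.6738, 0.2251, np.float64(0.0921), -88.3, 117, 19, 346, 232, np.float64(0.09))
(0.698, 0.4667, np.float64(0.0518), -16.6, 55, 10, 547, 247, np.float64(1.0))
(0.6838, -0.0184, np.float64(0.0921), -5.1, 18, 9, 111, 234, np.float64(0.09))
(0.6873, -0.0911, np.float64(0.092), -88.3, 61, 18, 45, 235, np.float64(0.06))
(0.675, 0.1002, np.float64(0.0921), -89.7, 52, 5, 225, 230, np.float64(0.25))
(0.6976, 0.4547, np.float64(0.0797), -17.0, 35, 13, 553, 257, np.float64(1.0))
(0.7113, 0.2055, np.float64(0.0924), -88.3, 75, 20, 326, 265, np.float64(0.06))
(0.7134, 0.1154, np.float64(0.0923), -88.3, 27, 16, 240, 265, np.float64(0.11))
(0.7176, -0.0787, np.float64(0.0923), -88.3, 49, 8, 57, 264, np.float64(0.03))
(0.7451, 0.1684, np.float64(0.0922), -87.6, 151, 7, 290, 293, np.float64(0.14))
lever_tip 0.73 [[0.50145268 0.32317269 0.18898013]]
lever_pivot 0.59 [[0.56925512 0.33389939 0.17064398]]
```

View pics/w2.png

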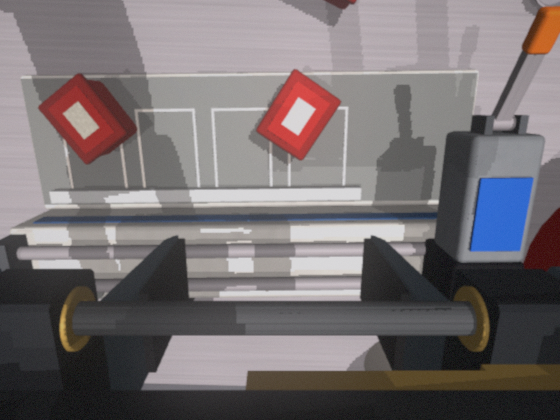

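The wrist picture shows bays 3 to 0 from left to right: 68–123, 140–197, 213–271 and 289–347. Tub A is at (88,118), tub B is at (298,115), and the lever is up at (542,30). The next script fits the coder frame from the outlines.

```bash
python3 - <<'E'
from m import *
p=dict(np.load('w2.npz'));g=cv2.cvtColor(p['pixels'],cv2.COLOR_RGB2GRAY).astype(float)
hp=g-cv2.blur(g,(15,1))
for r in (130,150,165,175):
    pk=[c for c in range(30,480) if hp[r,c]>14 and hp[r,c]==hp[r,c-4:c+5].max()]
    w=onplane(p,pk,[r]*len(pk),.03);print(r,[(c,round(a,4),round(b,4)) for c,(a,b,_) in zip(pk,w)])
hv=g-cv2.blur(g,(1,15))
def line(r0,r1,cols,z,mode):
    P=[]
    for c in cols:
        if mode=='peak': r=r0+hv[r0:r1,c].argmax()
        else: r=r0+np.diff(g[r0-1:r1,c]).argmax()-.5   # fence far/front edge, dark->bright downward
        P.append(onplane(p,[c],[r],z)[0])
    P=np.array(P);f=np.polyfit(P[:,1],P[:,0],1)
    for _ in range(4):
        k=np.abs(np.polyval(f,P[:,1])-P[:,0])<.0025;f=np.polyfit(P[k,1],P[k,0],1)
    print(mode,z,'x=%.4f+%.4f*y'%(f[1],f[0]),'yaw',round(np.degrees(np.arctan(-f[0])),2),k.sum(),len(P))
line(66,84,range(40,470,5),.03,'peak')
line(102,116,[*range(140,195,3),*range(216,250,3),*range(330,345,3)],.03,'peak')
line(183,200,[*range(60,350,4)],.044,'edge')
E
```

```text
130 [(54, np.float64(0.5845), np.float64(-0.0981)), (78, np.float64(0.5837), np.float64(-0.0714)), (93, np.float64(0.5832), np.float64(-0.0547)), (138, np.float64(0.5816), np.float64(-0.0045)), (155, np.float64(0.5811), np.float64(0.0144)), (194, np.float64(0.5798), np.float64(0.0579)), (213, np.float64(0.5791), np.float64(0.0791)), (249, np.float64(0.5779), np.float64(0.1192)), (292, np.float64(0.5765), np.float64(0.1671)), (300, np.float64(0.5762), np.float64(0.176)), (324, np.float64(0.5754), np.float64(0.2027)), (345, np.float64(0.5747), np.float64(0.2261)), (397, np.float64(0.5729), np.float64(0.284)), (413, np.float64(0.5724), np.float64(0.3018)), (468, np.float64(0.5706), np.float64(0.3631))]
150 [(66, np.float64(0.6063), np.float64(-0.0876)), (121, np.float64(0.6044), np.float64(-0.0253)), (140, np.float64(0.6038), np.float64(-0.0038)), (196, np.float64(0.6019), np.float64(0.0595)), (214, np.float64(0.6013), np.float64(0.0799)), (270, np.float64(0.5993), np.float64(0.1432)), (311, np.float64(0.5979), np.float64(0.1895)), (345, np.float64(0.5968), np.float64(0.228)), (384, np.
[... 605 characters left out ...]
)]
175 [(70, np.float64(0.6349), np.float64(-0.0866)), (125, np.float64(0.633), np.float64(-0.0232)), (143, np.float64(0.6324), np.float64(-0.0024)), (184, np.float64(0.631), np.float64(0.0448)), (198, np.float64(0.6305), np.float64(0.061)), (216, np.float64(0.6298), np.float64(0.0817)), (270, np.float64(0.628), np.float64(0.144)), (271, np.float64(0.6279), np.float64(0.1451)), (289, np.float64(0.6273), np.float64(0.1658)), (344, np.float64(0.6254), np.float64(0.2292)), (375, np.float64(0.6243), np.float64(0.2649)), (438, np.float64(0.6221), np.float64(0.3375))]
peak 0.03 x=0.5241+-0.0420*y yaw 2.4 80 86
peak 0.03 x=0.5602+-0.0440*y yaw 2.52 33 36
edge 0.044 x=0.6467+-0.0427*y yaw 2.45 72 73
```

The coder frame is O = (0.6065, 0.1107), yaw 2.43°. Next I take tub B, 0.559/0.169 at −31°, into bay 0.

>>> arm_command([
  [1, [0.1, 0.04, 0.15], 0.25],
  [1, [0.2, 0.08, 0.3], 0.5],
  [1, [0.3, 0.116, 0.45], 0.75],
  [1, [0.337, 0.116, 0.6], 1],
  [1, [0.337, 0.116, 0.6], 1],
], squeeze=20)

```text
t: 9.5
eef_pos: [0.5501, 0.1732, 0.1225]
tcp_rot: [-179.7, -0.4, 153.6]
ft_force: [-0.2, 0.2, 0.3]
opening: 0.0917
gripper_force: 0.0
```

```bash
python3 -c "
from m import *
go(.5587,.168,.012,148.8)"
```

```text
at [0.5501 0.1732 0.1225] yaw 153.6 -> shift [-0.054 -0.001  0.552] turn 0.166 rows>=2.2 t 9.5 F [-0.2  0.2  0.3]
```

>>> arm_command([
  [1, [0, 0, 0], 0.166],
  [1, [0, 0, 0], 0.166],
])

```text
t: 9.7
eef_pos: [0.5561, 0.1736, 0.1276]
tcp_rot: [179.9, 0.1, 148.8]
ft_force: [0.6, 0.2, -0.5]
opening: 0.091
gripper_force: 0.0
```

```bash
python3 -c "
from m import *
go(.5587,.168,.012,148.8)"
```

```text
at [0.5561 0.1736 0.1276] yaw 148.8 -> shift [-0.024 -0.019  0.578] turn 0.001 rows>=2.3 t 9.7 F [ 0.6  0.2 -0.5]
```

>>> arm_command([
  [1, [-0.024, -0.019, 0.2], 0],
  [1, [-0.024, -0.019, 0.4], 0],
  [1, [-0.024, -0.019, 0.57], 0],
  [0, [-0.024, -0.019, 0.57], 0],
  [0, [-0.024, -0.019, 0.57], 0],
])

```text
t: 10.2
eef_pos: [0.5583, 0.1673, 0.013]
tcp_rot: [179.9, 0.1, 148.7]
ft_force: [-0.4, -0.4, 1.2]
opening: 0.0779
gripper_force: 0.0
```

>>> arm_command([
  [0, [0, 0, 0], 0],
  [0, [0, 0, 0], 0],
  [0, [0, 0, 0], 0],
  [0, [0, 0, 0], 0],
])

```text
t: 10.6
eef_pos: [0.5589, 0.1675, 0.0138]
tcp_rot: [179.8, 0.2, 148.6]
ft_force: [0.5, 1.8, 6.4]
opening: 0.0559
gripper_force: 20.0
```

```bash
python3 -c "
from m import *
s=env.read_state();print(s['opening'],s['gripper_force'])
go(.588,.1956,.03,182.43)"
```

```text
0.05590154440215131 19.99728798866272
at [0.5589 0.1675 0.0138] yaw 148.6 -> shift [-0.051  0.196 -0.08 ] turn -1.18 rows>=3.9 t 10.6 F [0.5 1.8 6.4]
```

>>> arm_command([
  [0, [0, 0, -0.08], 0],
  [0, [-0.02, 0.06, -0.08], -0.28],
  [0, [-0.04, 0.13, -0.08], -0.55],
  [0, [-0.051, 0.196, -0.08], -0.8],
  [0, [-0.051, 0.196, -0.08], -1],
])

```text
t: 11.1
eef_pos: [0.5871, 0.1958, 0.0277]
tcp_rot: [180.0, 0.1, 177.6]
ft_force: [0.2, -1.2, -2.5]
opening: 0.056
gripper_force: 20.0
```

>>> arm_command([
  [0, [0, 0, 0], -0.18],
  [0, [0, 0, 0], -0.18],
  [0, [0, 0, 0], -0.18],
])

```text
t: 11.4
eef_pos: [0.5858, 0.1946, 0.0276]
tcp_rot: [-180.0, -0.0, -177.7]
ft_force: [0.4, -0.3, -1.5]
opening: 0.0563
gripper_force: 20.0
```

```bash
python3 -c "
from m import *
s=env.read_state();print(s['opening'],s['gripper_force'])
go(.588,.1956,.0145,182.43)"
```

```text
0.05629187506251474 19.9869042634964
at [0.5858 0.1946 0.0276] yaw -177.7 -> shift [-0.011  0.005  0.066] turn -0.004 rows>=0.3 t 11.4 F [ 0.4 -0.3 -1.5]
```

>>> arm_command([
  [0, [0, 0.005, 0.066], 0],
  [0, [-0.03, 0.005, 0.066], 0],
  [0, [-0.06, 0.005, 0.066], 0],
  [0, [-0.085, 0.005, 0.066], 0],
  [0, [-0.085, 0.005, 0.066], 0],
])

```text
t: 11.9
eef_pos: [0.6028, 0.1964, 0.0139]
tcp_rot: [-180.0, -0.1, -177.6]
ft_force: [-0.8, -0.0, -3.0]
opening: 0.0557
gripper_force: 20.0
```

>>> arm_command([
  [0, [-0.015, 0, 0], 0],
  [0, [-0.015, 0, 0], 0],
])

```text
t: 12.1
eef_pos: [0.6028, 0.1963, 0.014]
tcp_rot: [-180.0, -0.4, -177.6]
ft_force: [-7.6, -0.2, 1.0]
opening: 0.0561
gripper_force: 20.0
```

>>> arm_command([
  [0.75, [0, 0, 0], 0],
  [0.75, [0, 0, 0], 0],
  [0.75, [0, 0, -0.2], 0],
  [0.75, [0, 0, -0.4], 0],
  [1, [0, 0, -0.55], 0],
])

```text
t: 12.6
eef_pos: [0.6078, 0.1969, 0.1275]
tcp_rot: [179.9, 0.3, -177.6]
ft_force: [0.5, -0.1, 0.1]
opening: 0.0736
gripper_force: 0.0
```

>>> arm_command([
  [1, [0.03, -0.2, 0], -0.2],
  [1, [0.07, -0.45, 0], -0.4],
  [1, [0.1, -0.7, 0], -0.6],
  [1, [0.15, -0.95, 0], -0.8],
  [1, [0.15, -1, 0], -1],
])

```text
t: 13.1
eef_pos: [0.5843, -0.0092, 0.1252]
tcp_rot: [-179.9, 0.0, -148.9]
ft_force: [-0.3, 0.5, -0.4]
opening: 0.0911
gripper_force: 0.0
```

```bash
python3 -c "
from m import *
p=shot('top')
for t in tubs(p):
  if t[8]>.4: print(t)
go(.5685,-.041,.04,216.8)"
```

```text
(0.6037, 0.1941, np.float64(0.0811), 1.7, 76, 56, 236, 172, np.float64(0.87))
(0.5609, -0.0479, np.float64(0.0812), -57.6, 54, 50, 299, 184, np.float64(0.82))
(0.4122, 0.1958, np.float64(0.0509), 67.3, 68, 54, 234, 223, np.float64(0.88))
(0.3727, -0.2371, np.float64(0.051), -74.8, 68, 53, 350, 236, np.float64(0.88))
at [ 0.585  -0.0091  0.1252] yaw -148.8 -> shift [ 0.153 -0.092  0.426] turn -0.195 rows>=1.8 t 13.2 F [ 1.  -0.9  0.3]
```

>>> arm_command([
  [1, [0.05, -0.03, 0], -0.195],
  [1, [0.1, -0.06, 0], -0.195],
  [1, [0.153, -0.092, 0.1], -0.195],
  [1, [0.153, -0.092, 0.2], -0.195],
  [1, [0.153, -0.092, 0.2], -0.195],
])

```text
t: 13.65
eef_pos: [0.5659, -0.0357, 0.0824]
tcp_rot: [179.8, -0.2, -143.5]
ft_force: [-0.5, -0.1, -0.7]
opening: 0.0912
gripper_force: 0.0
```

```bash
python3 -c "
from m import *
go(.5685,-.041,.013,216.8)"
```

```text
at [ 0.5659 -0.0357  0.0824] yaw -143.5 -> shift [ 0.004 -0.03   0.347] turn -0.01 rows>=1.4 t 13.7 F [-0.5 -0.1 -0.7]
```

>>> arm_command([
  [1, [0.004, -0.03, 0.12], 0],
  [1, [0.004, -0.03, 0.24], 0],
  [1, [0.004, -0.03, 0.34], 0],
  [0, [0.004, -0.03, 0.34], 0],
  [0, [0.004, -0.03, 0.34], 0],
])

```text
t: 14.15
eef_pos: [0.5717, -0.041, 0.0175]
tcp_rot: [-180.0, 0.1, -143.4]
ft_force: [0.5, 0.5, 0.6]
opening: 0.0777
gripper_force: 0.0
```

>>> arm_command([
  [0, [0, 0, 0], 0],
  [0, [0, 0, 0], 0],
  [0, [0, 0, 0], 0],
  [0, [0, 0, 0], 0],
  [0, [0, 0, 0], 0],
])

```text
t: 14.65
eef_pos: [0.5714, -0.041, 0.0177]
tcp_rot: [-180.0, 0.1, -143.4]
ft_force: [-0.4, 1.3, 5.7]
opening: 0.0561
gripper_force: 20.0
```

```bash
python3 -c "
from m import *
go(.597,-.0561,.03,182.43)"
```

```text
at [ 0.5714 -0.041   0.0177] yaw -143.4 -> shift [-0.058 -0.137 -0.061] turn 1.194 rows>=4.0 t 14.7 F [-0.4  1.3  5.7]
```

>>> arm_command([
  [0, [0, 0, -0.07], 0],
  [0, [-0.015, -0.04, -0.07], 0.28],
  [0, [-0.03, -0.08, -0.07], 0.55],
  [0, [-0.05, -0.12, -0.07], 0.8],
  [0, [-0.058, -0.137, -0.07], 1],
])

```text
t: 15.15
eef_pos: [0.5968, -0.0569, 0.0301]
tcp_rot: [-180.0, -0.0, -172.3]
ft_force: [-0.2, -0.2, -2.3]
opening: 0.0558
gripper_force: 20.0
```

>>> arm_command([
  [0, [0, 0, 0], 0.194],
  [0, [0, 0, 0], 0.194],
  [0, [0, 0, 0], 0.194],
])

```text
t: 15.45
eef_pos: [0.596, -0.0564, 0.0301]
tcp_rot: [180.0, -0.0, -177.4]
ft_force: [-0.6, 0.7, -2.7]
opening: 0.056
gripper_force: 20.0
```

```bash
python3 -c "
from m import *
s=env.read_state();print(s['opening'],s['gripper_force'])
go(.612,-.0561,.0182,182.43)"
```

```text
0.0560372910813728 19.999603629112244
at [ 0.596  -0.0564  0.0301] yaw -177.4 -> shift [-0.08  -0.002  0.06 ] turn 0.005 rows>=0.4 t 15.4 F [-0.6  0.7 -2.7]
```

>>> arm_command([
  [0, [0, 0, 0.06], 0],
  [0, [-0.03, 0, 0.06], 0],
  [0, [-0.06, 0, 0.06], 0],
  [0, [-0.085, 0, 0.06], 0],
  [0, [-0.085, 0, 0.06], 0],
])

```text
t: 15.95
eef_pos: [0.6145, -0.0555, 0.0182]
tcp_rot: [180.0, 0.0, -177.5]
ft_force: [0.1, 0.7, -2.4]
opening: 0.0561
gripper_force: 20.0
```

>>> arm_command([
  [0, [-0.012, 0, 0], 0],
  [0, [-0.024, 0, 0], 0],
  [0, [-0.024, 0, 0], 0],
])

```text
t: 16.25
eef_pos: [0.6154, -0.0554, 0.0182]
tcp_rot: [180.0, -0.4, -177.5]
ft_force: [-5.3, -0.8, 1.4]
opening: 0.0558
gripper_force: 20.0
```

>>> arm_command([
  [0.75, [0, 0, 0], 0],
  [0.75, [0, 0, 0], 0],
  [0.75, [0, 0, -0.2], 0],
  [0.75, [0, 0, -0.4], 0],
  [1, [0, 0, -0.6], 0],
])

```text
t: 16.75
eef_pos: [0.6187, -0.0554, 0.1402]
tcp_rot: [180.0, 0.1, -177.6]
ft_force: [0.4, -0.1, -0.4]
opening: 0.0742
gripper_force: 0.0
```

>>> arm_command([
  [1, [0.2, -0.1, 0], 0.2],
  [1, [0.4, -0.25, 0], 0.4],
  [1, [0.6, -0.4, 0], 0.6],
  [1, [0.8, -0.55, 0], 0.8],
  [1, [0.95, -0.7, 0], 1],
])

```text
t: 17.25
eef_pos: [0.4326, -0.2043, 0.1391]
tcp_rot: [-180.0, 0.1, 153.6]
ft_force: [0.4, -0.6, 0.8]
opening: 0.0917
gripper_force: 0.0
```

```bash
python3 -c "
from m import *
p=shot('top')
for t in tubs(p):
  if t[8]>.4: print(t)
go(.3727,-.237,.10,104.7)"
```

```text
(0.6037, 0.1979, np.float64(0.0807), 1.7, 76, 63, 235, 172, np.float64(0.84))
(0.6092, -0.0569, np.float64(0.081), 1.1, 68, 52, 303, 170, np.float64(0.9))
(0.4122, 0.1958, np.float64(0.0508), 67.3, 68, 54, 234, 223, np.float64(0.88))
(0.3728, -0.2378, np.float64(0.0514), -77.5, 69, 53, 350, 236, np.float64(1.0))
at [ 0.4288 -0.2081  0.1391] yaw 153.3 -> shift [ 0.185 -0.254  0.197] turn 1.696 rows>=5.7 t 17.3 F [-5.4 -1.9 -0.2]
```

>>> arm_command([
  [1, [0.06, -0.1, 0], 0.25],
  [1, [0.12, -0.2, 0], 0.5],
  [1, [0.185, -0.254, 0], 0.75],
  [1, [0.185, -0.254, 0], 1],
])

```text
t: 17.7
eef_pos: [0.3776, -0.2332, 0.139]
tcp_rot: [180.0, 0.1, 124.8]
ft_force: [-0.8, 0.1, -0.4]
opening: 0.0911
gripper_force: 0.0
```

>>> arm_command([
  [1, [0, 0, 0.1], 0.25],
  [1, [0, 0, 0.2], 0.5],
  [1, [0, 0, 0.25], 0.73],
  [1, [0, 0, 0.25], 0.73],
  [1, [0, 0, 0.25], 0.73],
])

```text
t: 18.2
eef_pos: [0.3795, -0.233, 0.0891]
tcp_rot: [179.9, 0.1, 104.4]
ft_force: [-0.7, 0.4, 0.9]
opening: 0.0907
gripper_force: 0.0
```

```bash
python3 -c "
from m import *
p=shot('wrist')
for t in tubs(p):
  if t[8]>.4: print(t)
go(.3728,-.2373,-.018,103.8)"
```

```text
(0.3739, -0.2321, np.float64(0.0516), -75.7, 68, 54, 265, 218, np.float64(1.0))
at [ 0.3797 -0.2331  0.0893] yaw 104.4 -> shift [-0.011 -0.039  0.536] turn 0.02 rows>=2.2 t 18.2 F [ 0.4 -0.1  0.2]
```

>>> arm_command([
  [1, [0, -0.033, 0.18], 0.02],
  [1, [0, -0.033, 0.36], 0.02],
  [1, [0, -0.033, 0.53], 0.02],
  [0, [0, -0.033, 0.53], 0.02],
  [0, [0, -0.033, 0.53], 0.02],
])

```text
t: 18.75
eef_pos: [0.3731, -0.2347, -0.0167]
tcp_rot: [180.0, 0.0, 103.7]
ft_force: [-0.2, -0.3, 0.5]
opening: 0.0783
gripper_force: 0.0
```

>>> arm_command([
  [0, [0, 0, 0], 0],
  [0, [0, 0, 0], 0],
  [0, [0, 0, 0], 0],
  [0, [0, 0, 0], 0],
  [0, [0, 0, 0], 0],
])

```text
t: 19.25
eef_pos: [0.3734, -0.235, -0.0161]
tcp_rot: [179.9, 0.1, 103.7]
ft_force: [-0.6, 0.5, 8.3]
opening: 0.0558
gripper_force: 20.0
```

```bash
python3 -c "
from m import *
go(.585,.0278,.10,182.43)"
```

```text
at [ 0.3734 -0.235  -0.0161] yaw 103.7 -> shift [ 1.025  1.34  -0.58 ] turn -2.749 rows>=9.2 t 19.2 F [-0.6  0.5  8.3]
```

>>> arm_command([
  [0, [0, 0, -0.2], 0],
  [0, [0.05, 0.08, -0.4], -0.25],
  [0, [0.15, 0.2, -0.58], -0.5],
  [0, [0.3, 0.35, -0.58], -0.75],
  [0, [0.45, 0.5, -0.58], -1],
])

```text
t: 19.75
eef_pos: [0.4497, -0.1225, 0.1004]
tcp_rot: [179.9, 0.2, 132.5]
ft_force: [0.3, 0.5, -2.5]
opening: 0.056
gripper_force: 20.0
```

>>> arm_command([
  [0, [0, 0, 0], -0.25],
  [0, [0, 0, 0], -0.5],
  [0, [0, 0, 0], -0.75],
  [0, [0, 0, 0], -0.75],
])

```text
t: 20.15
eef_pos: [0.448, -0.1229, 0.0987]
tcp_rot: [180.0, -0.0, 153.8]
ft_force: [-0.6, 0.2, 0.1]
opening: 0.0558
gripper_force: 20.0
```

```bash
python3 -c "
from m import *
s=env.read_state();print(s['opening'],s['gripper_force'])
go(.585,.0278,.10,182.43)"
```

```text
0.05581856519085124 19.996393024921417
at [ 0.448  -0.1229  0.0987] yaw 153.8 -> shift [-0.282  0.979 -0.007] turn -0.999 rows>=4.1 t 20.1 F [-0.6  0.2  0.1]
```

>>> arm_command([
  [0, [-0.06, 0.22, 0], -0.22],
  [0, [-0.12, 0.44, 0], -0.44],
  [0, [-0.18, 0.66, 0], -0.66],
  [0, [-0.24, 0.88, 0], -0.88],
  [0, [-0.282, 0.979, 0], -1],
])

```text
t: 20.65
eef_pos: [0.5874, 0.0305, 0.0985]
tcp_rot: [179.9, 0.1, -177.4]
ft_force: [-0.6, -0.5, -0.3]
opening: 0.0563
gripper_force: 20.0
```

>>> arm_command([
  [0, [0, 0, 0], 0],
  [0, [0, 0, 0], 0],
])

```text
t: 20.85
eef_pos: [0.5845, 0.0274, 0.0981]
tcp_rot: [-180.0, -0.1, -177.7]
ft_force: [-0.5, -0.1, -1.2]
opening: 0.056
gripper_force: 20.0
```

```bash
python3 -c "
from m import *
s=env.read_state();print(s['opening'],s['gripper_force'])
p=shot('scene')
for t in tubs(p):
  if t[8]>.4: print(t)
go(.595,.0278,.0145,182.43)"
```

```text
0.05596528961503147 19.997723400592804
(-1.0455, -0.1748, np.float64(0.0929), 51.0, 103, 56, 513, 42, np.float64(1.0))
(-0.99, -0.1983, np.float64(0.0929), 12.3, 112, 62, 500, 43, np.float64(1.0))
(0.619, -0.0426, np.float64(0.08), 4.1, 79, 75, 239, 232, np.float64(1.0))
(0.4171, 0.2007, np.float64(0.0509), 67.9, 70, 56, 342, 254, np.float64(1.0))
(0.6078, 0.2051, np.float64(0.0801), 2.9, 79, 67, 294, 283, np.float64(1.0))
at [0.5842 0.0269 0.0982] yaw -177.7 -> shift [-0.055  0.002  0.419] turn -0.004 rows>=1.7 t 20.9 F [-0.2  0.7  0.2]
```

>>> arm_command([
  [0, [-0.02, 0.004, 0.2], 0],
  [0, [-0.03, 0.004, 0.4], 0],
  [0, [-0.03, 0.004, 0.418], 0],
  [0, [-0.06, 0.004, 0.418], 0],
  [0, [-0.09, 0.004, 0.418], 0],
])

```text
t: 21.4
eef_pos: [0.604, 0.0286, 0.0164]
tcp_rot: [-180.0, 0.1, -177.6]
ft_force: [-0.1, 0.6, -1.2]
opening: 0.0559
gripper_force: 20.0
```

>>> arm_command([
  [0, [-0.02, 0, 0], 0],
  [0, [-0.04, 0, 0], 0],
  [0, [-0.05, 0, 0], 0],
  [0, [-0.05, 0, 0], 0],
])

```text
t: 21.8
eef_pos: [0.6084, 0.0291, 0.0154]
tcp_rot: [-180.0, -0.6, -177.6]
ft_force: [-11.0, -1.2, 6.1]
opening: 0.0558
gripper_force: 20.0
```

>>> arm_command([
  [0.72, [0, 0, 0], 0],
  [0.72, [0, 0, 0], 0],
  [0.72, [0, 0, -0.2], 0],
  [0.72, [0, 0, -0.4], 0],
  [1, [0, 0, -0.6], 0],
])

```text
t: 22.3
eef_pos: [0.6139, 0.0296, 0.1368]
tcp_rot: [180.0, 0.1, -177.6]
ft_force: [-0.2, -0.5, 0.9]
opening: 0.0709
gripper_force: 0.0
```

>>> arm_command([
  [1, [0.2, 0.15, 0], -0.2],
  [1, [0.4, 0.3, 0], -0.4],
  [1, [0.6, 0.45, 0], -0.6],
  [1, [0.8, 0.6, 0], -0.8],
  [1, [0.97, 0.75, 0], -1],
])

```text
t: 22.8
eef_pos: [0.4116, 0.1722, 0.1357]
tcp_rot: [180.0, 0.1, -148.7]
ft_force: [0.3, 1.7, 0.0]
opening: 0.0911
gripper_force: 0.0
```

```bash
python3 -c "
from m import *
p=shot('top')
for t in tubs(p):
  if t[8]>.4: print(t)
go(.413,.1965,.07,247.3)"
```

```text
(0.6111, 0.0251, np.float64(0.0815), 1.4, 75, 52, 280, 171, np.float64(0.86))
(0.6037, 0.1923, np.float64(0.0811), 1.7, 76, 52, 236, 172, np.float64(0.86))
(0.6093, -0.0569, np.float64(0.081), 1.0, 68, 52, 303, 171, np.float64(1.0))
at [0.406  0.175  0.1354] yaw -148.4 -> shift [-0.087  0.072  0.327] turn -1.247 rows>=4.2 t 22.9 F [-5.9  1.1 -0.7]
```

>>> arm_command([
  [1, [-0.05, 0.07, 0], -0.25],
  [1, [-0.087, 0.072, 0], -0.5],
  [1, [-0.087, 0.072, 0], -0.75],
  [1, [-0.087, 0.072, 0], -1],
])

```text
t: 23.25
eef_pos: [0.4216, 0.1931, 0.1356]
tcp_rot: [-179.9, 0.1, -119.9]
ft_force: [0.6, -0.6, -1.0]
opening: 0.0915
gripper_force: 0.0
```

>>> arm_command([
  [1, [0, 0, 0.1], -0.247],
  [1, [0, 0, 0.2], -0.247],
  [1, [0, 0, 0.23], -0.247],
  [1, [0, 0, 0.23], -0.247],
])

```text
t: 23.65
eef_pos: [0.4205, 0.1924, 0.0887]
tcp_rot: [180.0, -0.0, -113.2]
ft_force: [-0.4, -0.3, 0.5]
opening: 0.0913
gripper_force: 0.0
```

```bash
python3 -c "
from m import *
p=shot('wrist','w3.png')
for t in tubs(p):
  if t[8]>.4: print(t)
go(.413,.1965,-.0165,247.3)"
```

```text
(0.4136, 0.1991, np.float64(0.0516), 67.5, 68, 55, 287, 224, np.float64(1.0))
at [0.4211 0.1927 0.0894] yaw -113.2 -> shift [-0.001  0.045  0.53 ] turn -0.018 rows>=2.1 t 23.7 F [-1.4 -0.3  0.6]
```

View pics/w3.png

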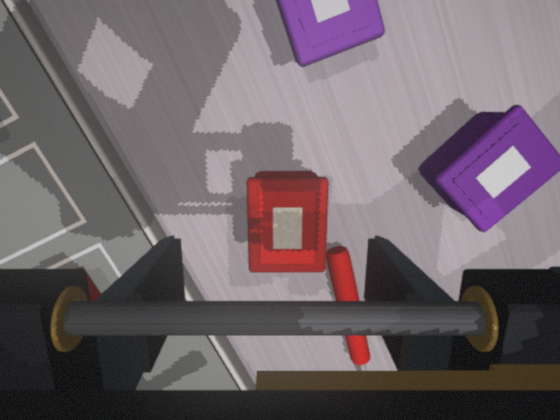

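The picture shows tub C at (287,222) with the spoon handle's end at (335,250) close to its right side. I'll check how far the spoon is from where the right finger will go.

```bash
python3 -c "
from m import *
p=shot('wrist');s=env.read_state();R=Ro.from_euler('xyz',s['tcp_rot'],degrees=True).as_matrix()
H=hsv(p);C=cloud(p);m=((H[...,0]<8)|(H[...,0]>172))&(H[...,1]>130);m[:,:328]=0;m[:240]=0;m[:,400:]=0
q=(C[m]-np.array([.413,.198,0]))@R;q=q[C[m][:,2]<.03];print(m.sum(),(np.percentile(q,[1,50,99],axis=0)*1000).round(), np.percentile(C[m][:,2],[5,50,95]).round(3))
for a in range(-45,-15,5):
  k=q[np.abs(q[:,0]*1000-a)<2.5];print(a,len(k),(k[:,1].min()*1000).round() if len(k) else '',(k[:,1].max()*1000).round() if len(k) else '')
"
```

```text
1662 [[-139.   36.  -21.]
 [ -65.   50.  -18.]
 [ -34.   73.  -12.]] [0.014 0.019 0.021]
-45 136 35.0 53.0
-40 133 34.0 52.0
-35 119 34.0 51.0
-30 0  
-25 0  
-20 0
```

>>> arm_command([
  [1, [0.02, 0.045, 0.18], -0.018],
  [1, [0.02, 0.045, 0.36], -0.018],
  [1, [0.02, 0.045, 0.52], -0.018],
  [0, [0.02, 0.045, 0.52], -0.018],
  [0, [0.02, 0.045, 0.52], -0.018],
])

```text
t: 24.25
eef_pos: [0.4117, 0.1928, -0.0141]
tcp_rot: [-179.9, 0.1, -112.7]
ft_force: [-0.5, 1.2, 0.0]
opening: 0.0782
gripper_force: 0.0
```

>>> arm_command([
  [0, [0, 0, 0], 0],
  [0, [0, 0, 0], 0],
  [0, [0, 0, 0], 0],
  [0, [0, 0, 0], 0],
  [0, [0, 0, 0], 0],
])

```text
t: 24.75
eef_pos: [0.4116, 0.1928, -0.0137]
tcp_rot: [-179.9, 0.1, -112.7]
ft_force: [0.0, 0.9, 8.1]
opening: 0.0559
gripper_force: 20.0
```

>>> arm_command([
  [0, [0, 0, -0.15], 0],
  [0, [0, 0, -0.35], 0],
  [0, [0, 0, -0.55], 0],
  [0, [0, 0, -0.6], 0.25],
  [0, [0, 0, -0.6], 0.5],
])

```text
t: 25.25
eef_pos: [0.4121, 0.1929, 0.1076]
tcp_rot: [-179.8, 0.3, -127.3]
ft_force: [-0.8, 0.4, -2.9]
opening: 0.0558
gripper_force: 20.0
```

```bash
python3 -c "
from m import *
s=env.read_state();print(s['opening'],s['gripper_force'])
go(.572,.1117,.10,182.43)"
```

```text
0.055822038637772194 19.98950332403183
at [0.4121 0.1929 0.1076] yaw -127.3 -> shift [-0.161 -0.882  0.041] turn 1.755 rows>=5.9 t 25.2 F [-0.8  0.4 -2.9]
```

>>> arm_command([
  [0, [-0.03, -0.18, 0], 0.2],
  [0, [-0.06, -0.36, 0], 0.4],
  [0, [-0.1, -0.54, 0], 0.6],
  [0, [-0.13, -0.72, 0], 0.8],
  [0, [-0.161, -0.88, 0], 1],
])

```text
t: 25.75
eef_pos: [0.5717, 0.1111, 0.1049]
tcp_rot: [-180.0, -0.0, -155.9]
ft_force: [-0.2, 0.4, -2.2]
opening: 0.0557
gripper_force: 20.0
```

>>> arm_command([
  [0, [0, 0, 0], 0.25],
  [0, [0, 0, 0], 0.5],
  [0, [0, 0, 0], 0.755],
  [0, [0, 0, 0], 0.755],
  [0, [0, 0, 0], 0.755],
])

```text
t: 26.25
eef_pos: [0.5703, 0.1121, 0.1049]
tcp_rot: [-180.0, -0.0, -177.1]
ft_force: [0.6, -0.4, -1.7]
opening: 0.0558
gripper_force: 20.0
```

```bash
python3 -c "
from m import *
s=env.read_state();print(s['opening'],s['gripper_force'])
p=shot('wrist','w4.png')
for t in tubs(p):
  if t[8]>.4: print(t)
go(.572,.1117,.0165,182.43)"
```

```text
0.05583397623080995 19.996677339076996
(0.599, -0.0515, np.float64(0.0523), -88.5, 56, 41, 68, 234, np.float64(1.0))
(0.5874, 0.0331, np.float64(0.0812), -87.9, 61, 44, 151, 241, np.float64(1.0))
(0.5752, 0.1959, np.float64(0.0814), 42.8, 62, 47, 395, 245, np.float64(0.9))
(0.6038, -0.0469, np.float64(0.0815), 2.3, 54, 48, 35, 251, np.float64(1.0))
at [0.5704 0.1122 0.1049] yaw -177.1 -> shift [-0.008 -0.003  0.442] turn 0.015 rows>=1.8 t 26.3 F [ 0.8 -0.3 -2.4]
```

>>> arm_command([
  [0, [-0.008, -0.003, 0.2], 0.015],
  [0, [-0.008, -0.003, 0.4], 0.015],
  [0, [-0.03, -0.003, 0.442], 0.015],
  [0, [-0.07, -0.003, 0.442], 0.015],
  [0, [-0.11, -0.003, 0.442], 0.015],
])

```text
t: 26.8
eef_pos: [0.5937, 0.1128, 0.0172]
tcp_rot: [180.0, 0.1, -177.6]
ft_force: [-0.0, -0.1, -1.7]
opening: 0.0559
gripper_force: 20.0
```

>>> arm_command([
  [0, [-0.02, 0, 0], 0],
  [0, [-0.04, 0, 0], 0],
  [0, [-0.06, 0, 0], 0],
  [0, [-0.06, 0, 0], 0],
])

```text
t: 27.2
eef_pos: [0.6001, 0.1127, 0.0161]
tcp_rot: [-180.0, -0.6, -177.7]
ft_force: [-9.1, 0.0, 3.5]
opening: 0.0557
gripper_force: 20.0
```

>>> arm_command([
  [0.72, [0, 0, 0], 0],
  [0.72, [0, 0, 0], 0],
  [0.72, [0, 0, -0.2], 0],
  [0.72, [0, 0, -0.4], 0],
  [1, [0, 0, -0.6], 0],
])

```text
t: 27.7
eef_pos: [0.6053, 0.1131, 0.1384]
tcp_rot: [180.0, 0.1, -177.7]
ft_force: [1.1, -0.2, 0.3]
opening: 0.0711
gripper_force: 0.0
```

>>> arm_command([
  [1, [-0.15, -0.1, -0.15], 0],
  [1, [-0.3, -0.2, -0.3], 0],
  [1, [-0.4, -0.22, -0.5], 0],
  [1, [-0.4, -0.22, -0.65], 0],
  [1, [-0.4, -0.22, -0.65], 0],
])

```text
t: 28.2
eef_pos: [0.6896, 0.0721, 0.2724]
tcp_rot: [180.0, 0.7, -177.7]
ft_force: [-0.5, 0.5, 0.2]
opening: 0.0915
gripper_force: 0.0
```

```bash
cat >> m.py <<'E'
def chk(p):
    a=np.radians(2.43);R=np.array([[np.cos(a),-np.sin(a)],[np.sin(a),np.cos(a)]])
    for t in tubs(p):
        if t[8]>.4: print('tub local mm',((np.array(t[:2])-[.6065,.1107])@R*1000).round(1),'yaw',round(t[3]-2.4,1),t[2],t[4:6])
E
python3 -c "
from m import *
p=shot('wrist','w5.png');print(env.read_state()['eef_pos'])
chk(p);p=shot('top','t5.png');chk(p)"
```

```text
[0.68806208 0.07217904 0.26947969]
tub local mm [-0.1 85.3] yaw 0.0 0.0818 (68, 55)
tub local mm [ -0.2 -80.3] yaw -0.2 0.0817 (67, 54)
tub local mm [0. 3.] yaw -0.1 0.0818 (67, 54)
tub local mm [-1.000e-01 -1.641e+02] yaw -0.2 0.0816 (66, 54)
tub local mm [ 43. -39.] yaw -90.2 0.0444 (190, 11)
tub local mm [44.7 96.5] yaw -88.4 0.0444 (72, 6)
tub local mm [-1.1 81.6] yaw -0.7 0.0807 (72, 52)
tub local mm [  -2.7 -167.6] yaw -1.1 0.0817 (64, 52)
```

View pics/w5.png

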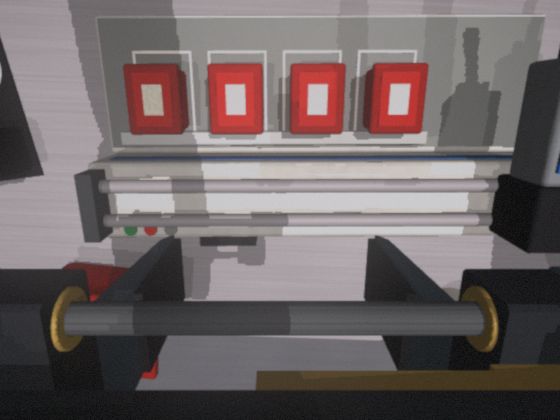

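All four tubs are square and on the fence, at pixels (155,98), (236,98), (317,98) and (397,98), each within 3 mm of its bay. Next I press the lever down with shut fingers.

>>> arm_command([
  [0, [0.15, 0.18, 0], 0],
  [0, [0.3, 0.36, 0], 0],
  [0, [0.45, 0.55, 0], 0],
  [0, [0.6, 0.73, 0], 0],
  [0, [0.75, 0.9, 0], 0],
])

```text
t: 28.8
eef_pos: [0.5266, 0.2472, 0.2647]
tcp_rot: [-180.0, -0.2, -177.7]
ft_force: [0.5, -0.0, -1.0]
opening: 0.0541
gripper_force: 0.0
```

>>> arm_command([
  [0, [0.1, 0.2, 0], 0],
  [0, [0.19, 0.385, 0], 0],
  [0, [0.19, 0.385, 0], 0],
  [0, [0.19, 0.385, 0], 0],
])

```text
t: 29.2
eef_pos: [0.487, 0.3217, 0.2652]
tcp_rot: [-179.9, -0.1, -177.6]
ft_force: [-0.3, 0.7, 0.7]
opening: 0.0218
gripper_force: 0.0
```

```bash
python3 -c "
from m import *
s=env.read_state();print(s['opening'])
p=shot('wrist');C=cloud(p);H=hsv(p)
o=(H[...,0]>8)&(H[...,0]<22)&(H[...,1]>150)&(H[...,2]>120)
nn,L,S,c=cv2.connectedComponentsWithStats(o.astype(np.uint8))
for i in range(1,nn):
    if S[i,4]>=40: print(' orange',S[i],np.median(C[L==i],0).round(4))
go(.490,.3215,.16,182.4)"
```

```text
0.02182500606143337
 orange [264 204  19  30 509] [0.4946 0.3216 0.1928]
at [0.4877 0.3209 0.2654] yaw -177.7 -> shift [-0.012  0.003  0.527] turn -0.002 rows>=2.1 t 29.2 F [-0.4 -0.4 -0. ]
```

>>> arm_command([
  [0, [-0.012, 0, 0], 0],
  [0, [-0.012, 0, 0.1], 0],
  [0, [-0.012, 0, 0.25], 0],
  [0, [-0.012, 0, 0.4], 0],
  [0, [-0.012, 0, 0.48], 0],
])

```text
t: 29.75
eef_pos: [0.4902, 0.3194, 0.1677]
tcp_rot: [-179.9, -0.2, -177.8]
ft_force: [0.4, 0.2, -0.9]
opening: 0.0005
gripper_force: 0.0
```

>>> arm_command([
  [0, [0, 0, 0.07], 0],
  [0, [0, 0, 0.14], 0],
  [0, [0, 0, 0.21], 0],
  [0, [0, 0, 0.28], 0],
  [0, [0, 0, 0.31], 0],
])

```text
t: 30.25
eef_pos: [0.491, 0.3203, 0.1075]
tcp_rot: [-180.0, -0.1, -177.8]
ft_force: [0.1, -0.0, 2.4]
opening: 0.0002
gripper_force: 1.2
```

>>> arm_command([
  [0, [0, 0, 0.025], 0],
  [0, [0, 0, 0.025], 0],
])

```text
t: 30.45
eef_pos: [0.4911, 0.321, 0.1033]
tcp_rot: [-180.0, 0.0, -177.8]
ft_force: [0.1, 0.4, 0.5]
opening: 0.0005
gripper_force: 0.0
```

>>> arm_command([
  [0, [0, 0, 0.02], 0],
  [0, [0, 0, 0.035], 0],
  [0, [0, 0, 0.05], 0],
  [0, [0, 0, 0.05], 0],
])

```text
t: 30.85
eef_pos: [0.4918, 0.3217, 0.1011]
tcp_rot: [179.9, 0.3, -177.7]
ft_force: [-8.5, -7.4, 35.5]
opening: 0.0003
gripper_force: 17.7
```

The lever is at the bottom stop: 35 N at z 0.101, as predicted. Next I measure the scanner and then the can with the wrist camera.

>>> arm_command([
  [0, [0, 0, -0.2], 0],
  [0, [0, 0, -0.4], 0],
  [0, [0, 0, -0.6], 0],
  [0, [0, 0, -0.75], 0],
  [0, [0, 0, -0.75], 0],
])

```text
t: 31.35
eef_pos: [0.4927, 0.3232, 0.2491]
tcp_rot: [179.7, 0.5, -177.7]
ft_force: [0.4, -0.7, -0.2]
opening: 0.0006
gripper_force: 0.0
```

>>> arm_command([
  [1, [-0.05, -0.2, 0], 0],
  [1, [-0.1, -0.4, 0], 0],
  [1, [-0.15, -0.6, 0], 0],
  [1, [-0.2, -0.8, 0], 0],
  [1, [-0.2, -1, 0], 0],
])

```text
t: 31.85
eef_pos: [0.539, 0.1219, 0.2423]
tcp_rot: [-180.0, -0.0, -177.7]
ft_force: [0.0, 0.7, -1.0]
opening: 0.0374
gripper_force: 0.0
```

>>> arm_command([
  [1, [-0.05, -0.2, 0], 0],
  [1, [-0.1, -0.4, 0], 0],
  [1, [-0.15, -0.6, 0], 0],
  [1, [-0.2, -0.8, 0], 0],
  [1, [-0.2, -1, 0], 0],
])

```text
t: 32.35
eef_pos: [0.5871, -0.0763, 0.2422]
tcp_rot: [180.0, -0.0, -177.7]
ft_force: [0.3, -0.4, 0.8]
opening: 0.0776
gripper_force: 0.0
```

>>> arm_command([
  [1, [-0.05, -0.2, 0], 0],
  [1, [-0.1, -0.4, 0], 0],
  [1, [-0.15, -0.6, 0], 0],
  [1, [-0.2, -0.8, 0], 0],
  [1, [-0.2, -0.9, 0], 0],
])

```text
t: 32.85
eef_pos: [0.634, -0.256, 0.2414]
tcp_rot: [180.0, -0.1, -177.8]
ft_force: [0.4, 0.3, -0.2]
opening: 0.0913
gripper_force: 0.0
```

```bash
python3 -c "
from m import *
s=env.read_state();print(s['t'],s['eef_pos'])
p=shot('wrist','w6.png');np.savez('w6.npz',**p)
C=cloud(p);H=hsv(p)
for n in('scanner','scan_window'):
  for b in env.tip_of(n,p)[:2]:print(n,b,world(p,*b['uv']))
t=shot('top');
chk(t)
q=shot('scene')
for b in env.tip_of('lever_tip',q)[:1]:print(world(q,*b['uv']))
"
```

```text
32.85 [ 0.63397577 -0.25601256  0.24144649]
scanner {'uv': [236.6, 127.7], 'confidence': 0.97} [[ 0.58300985 -0.3007856   0.00428065]]
scan_window {'uv': [247.2, 199.1], 'confidence': 0.86} [[ 0.65689919 -0.2838857   0.05067174]]
tub local mm [ -0.9 -85.7] yaw -1.0 0.0814 (79, 52)
tub local mm [ 0.7 83.5] yaw -0.7 0.0807 (76, 56)
tub local mm [  -4.4 -167.6] yaw -1.3 0.0811 (68, 52)
tub local mm [-4.6 -0.1] yaw -0.9 0.0803 (68, 52)
[[0.50044665 0.32430468 0.13534923]]
```

View pics/w6.png

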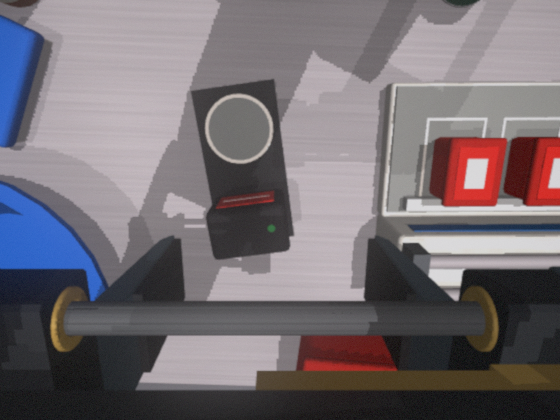

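The scanner ring is at (239,128), with the block and window beyond it at (247,200). I'll fit the ring centre and plate direction, then go look at the can.

```bash
python3 -c "
from m import *
p=dict(np.load('w6.npz'));H=hsv(p);C=cloud(p)
roi=np.zeros((420,560),bool);roi[85:172,198:280]=1
m=(H[...,2]>150)&roi
v,u=np.where(m);q=onplane(p,u,v,.003)[:,:2]
(cx,cy),r=cv2.minEnclosingCircle((q*1000).astype(np.float32));print('ring',cx,cy,r,m.sum(),'z',np.median(C[m][:,2]))
A=np.c_[2*q,np.ones(len(q))];s=np.linalg.lstsq(A,(q**2).sum(1),rcond=None)[0];print('lsq',s[:2],np.sqrt(s[2]+s[:2]@s[:2]))
g=H[...,2]
for c0,c1,rows in((185,215,range(98,190,3)),(265,290,range(90,185,3))):
  P=[]
  for r in rows:
    d=np.diff(g[r,c0:c1]);k=c0+(d.argmin() if c0<200 else d.argmax())+.5
    P.append(onplane(p,[k],[r],.003)[0][:2])
  P=np.array(P);f=np.polyfit(P[:,0],P[:,1],1)
  for _ in range(4):
    k=np.abs(np.polyval(f,P[:,0])-P[:,1])<.002;f=np.polyfit(P[k,0],P[k,1],1)
  print('edge yaw',np.degrees(np.arctan(f[0])),k.sum(),len(P),'y at .58',np.polyval(f,.58))
# window
w=((H[...,0]<8)|(H[...,0]>172))&(H[...,1]>120);w[:185]=0;w[215:]=0;w[:,:210]=0;w[:,285:]=0
print('win',np.median(C[w],0),w.sum())
go(.44,-.08,.2,215)"
```

```text
ring 584.6279296875 -298.3573303222656 39.95408630371094 718 z 0.003553293122320139
lsq [ 0.58452409 -0.29844451] 0.037758346850796744
edge yaw 9.992842735973541 20 31 y at .58 -0.3477460979400169
edge yaw 9.823319202307806 28 32 y at .58 -0.2506476296590308
win [ 0.65710375 -0.28305451  0.05963948] 378
at [ 0.6335 -0.2513  0.2437] yaw -177.6 -> shift [0.931 0.896 0.22 ] turn -1.138 rows>=5.2 t 33.1 F [-0.3 -0.5 -0.2]
```

>>> arm_command([
  [1, [0.18, 0.18, 0], -0.1],
  [1, [0.36, 0.36, 0.05], -0.3],
  [1, [0.54, 0.54, 0.1], -0.5],
  [1, [0.72, 0.72, 0.15], -0.75],
  [1, [0.9, 0.88, 0.2], -1],
])

```text
t: 33.65
eef_pos: [0.449, -0.0853, 0.2047]
tcp_rot: [-180.0, 0.1, -148.6]
ft_force: [0.6, 0.7, -0.1]
opening: 0.0913
gripper_force: 0.0
```

>>> arm_command([
  [1, [0, 0, 0], -0.14],
  [1, [0, 0, 0], -0.14],
])

```text
t: 33.85
eef_pos: [0.4497, -0.086, 0.2053]
tcp_rot: [-180.0, 0.1, -144.9]
ft_force: [-0.3, 0.9, -0.8]
opening: 0.091
gripper_force: 0.0
```

```bash
cat >> m.py <<'E'
def can(p,dr=None):
    H=hsv(p);C=cloud(p)
    a=(C[...,2]>.066)&(C[...,2]<.085)&(np.hypot(C[...,0]-.41,C[...,1]+.063)<.08 if dr is None else np.hypot(C[...,0]-dr[0],C[...,1]-dr[1])<.06)
    z=np.median(C[a][:,2]);v,u=np.where(a);q=onplane(p,u,v,z)[:,:2]
    (cx,cy),r=cv2.minEnclosingCircle((q*1000).astype(np.float32))
    o=a&(H[...,0]>6)&(H[...,0]<22)&(H[...,1]>110);w=onplane(p,*np.where(o)[::-1],z)[:,:2].mean(0)
    print('can',round(cx/1e3,4),round(cy/1e3,4),'mean',q.mean(0).round(4),'r',round(r,1),'z',z.round(4),'dot',w.round(4),o.sum(),'yaw',np.degrees(np.arctan2(w[1]-cy/1e3,w[0]-cx/1e3)).round(1),np.degrees(np.arctan2(*(w-q.mean(0))[::-1])).round(1))
E
python3 -c "
from m import *
p=shot('wrist','w7.png');can(p)
can(shot('top'));go(.4095,-.0635,.06,215)"
```

```text
can 0.4132 -0.0615 mean [ 0.4126 -0.0619] r 33.0 z 0.0727 dot [ 0.3934 -0.0725] 116 yaw -151.1 -151.2
can 0.4108 -0.0689 mean [ 0.4062 -0.0793] r 32.0 z 0.0727 dot [ 0.391  -0.0767] 5 yaw -158.3 170.3
at [ 0.4518 -0.0874  0.2056] yaw -145.0 -> shift [0.106 0.221 0.728] turn -0.002 rows>=3.1 t 34.0 F [0.5 0.1 0. ]
```

>>> arm_command([
  [1, [0.03, 0.07, 0.1], 0.216],
  [1, [0.06, 0.14, 0.2], 0.216],
  [1, [0.087, 0.218, 0.3], 0.216],
  [1, [0.087, 0.218, 0.45], 0.216],
  [1, [0.087, 0.218, 0.45], 0.216],
], squeeze=25)

```text
t: 34.45
eef_pos: [0.4099, -0.0618, 0.1123]
tcp_rot: [179.8, -0.3, -151.3]
ft_force: [-0.2, -0.1, 0.6]
opening: 0.091
gripper_force: 0.0
```

```bash
python3 -c "
from m import *
p=shot('wrist');can(p)
go(.413,-.0618,-.013,208.8)"
```

```text
can 0.4129 -0.0615 mean [ 0.4122 -0.062 ] r 33.1 z 0.0727 dot [ 0.3934 -0.0725] 212 yaw -150.7 -150.7
at [ 0.4118 -0.0623  0.1141] yaw -151.3 -> shift [-0.008 -0.002  0.636] turn -0.003 rows>=2.5 t 34.5 F [0.2 0.1 0.8]
```

>>> arm_command([
  [1, [-0.006, 0, 0.2], 0],
  [1, [-0.006, 0, 0.4], 0],
  [1, [-0.006, 0, 0.63], 0],
  [0, [-0.006, 0, 0.63], 0],
  [0, [-0.006, 0, 0.63], 0],
])

```text
t: 35.0
eef_pos: [0.4147, -0.0621, -0.0102]
tcp_rot: [-180.0, 0.1, -151.3]
ft_force: [0.9, 0.4, -0.1]
opening: 0.0781
gripper_force: 0.0
```

>>> arm_command([
  [0, [0, 0, 0], 0],
  [0, [0, 0, 0], 0],
  [0, [0, 0, 0], 0],
  [0, [0, 0, 0], 0],
  [0, [0, 0, 0], 0],
])

```text
t: 35.5
eef_pos: [0.4155, -0.062, -0.0089]
tcp_rot: [-179.8, 0.3, -151.2]
ft_force: [0.3, 0.4, 7.3]
opening: 0.0653
gripper_force: 25.0
```

>>> arm_command([
  [0, [0, 0, -0.1], 0],
  [0, [0, 0, -0.3], 0],
  [0, [0, 0, -0.45], 0.25],
  [0, [0, 0, -0.45], 0.5],
  [0, [0, 0, -0.45], 0.75],
])

```text
t: 36.0
eef_pos: [0.4138, -0.0619, 0.0809]
tcp_rot: [-179.9, 0.2, -173.0]
ft_force: [-1.2, 0.4, -3.8]
opening: 0.0658
gripper_force: 25.0
```

>>> arm_command([
  [0, [0, 0, 0], 0.25],
  [0, [0, 0, 0], 0.5],
  [0, [0, 0, 0], 0.75],
  [0, [0, 0, 0], 1],
])

```text
t: 36.4
eef_pos: [0.4129, -0.0617, 0.0797]
tcp_rot: [180.0, 0.1, 158.3]
ft_force: [-0.5, -0.3, -2.1]
opening: 0.0656
gripper_force: 25.0
```

>>> arm_command([
  [0, [0, 0, 0], 0.25],
  [0, [0, 0, 0], 0.5],
  [0, [0, 0, 0], 0.75],
  [0, [0, 0, 0], 1],
])

```text
t: 36.8
eef_pos: [0.4128, -0.0617, 0.0796]
tcp_rot: [179.9, 0.1, 129.7]
ft_force: [0.1, -0.9, -2.7]
opening: 0.0658
gripper_force: 25.0
```

>>> arm_command([
  [0, [0, 0, 0], 0.25],
  [0, [0, 0, 0], 0.5],
  [0, [0, 0, 0], 0.75],
  [0, [0, 0, 0], 1],
])

```text
t: 37.2
eef_pos: [0.4128, -0.0617, 0.0796]
tcp_rot: [179.9, 0.0, 101.0]
ft_force: [0.3, -0.0, -2.7]
opening: 0.0656
gripper_force: 25.0
```

>>> arm_command([
  [0, [0, 0, 0], 0.25],
  [0, [0, 0, 0], 0.5],
  [0, [0, 0, 0], 0.75],
  [0, [0, 0, 0], 1],
])

```text
t: 37.6
eef_pos: [0.4128, -0.0617, 0.0796]
tcp_rot: [179.9, -0.0, 72.4]
ft_force: [0.4, -0.4, -2.1]
opening: 0.0656
gripper_force: 25.0
```

```bash
python3 -c "
from m import *
s=env.read_state();print(s['opening'],s['gripper_force'],s['qpos'].round(0))
go(.5845,-.2984,.08,9.6)"
```

```text
0.06564983900124646 24.99052606523037 [-10.  10. 117.  -0.  53.   8.]
at [ 0.4128 -0.0617  0.0796] yaw 72.4 -> shift [-8.690e-01  1.176e+00 -1.000e-03] turn 2.192 rows>=7.3 t 37.6 F [ 0.4 -0.4 -2.1]
```

>>> arm_command([
  [0, [-0.12, 0.16, 0], 0],
  [0, [-0.25, 0.34, 0], 0],
  [0, [-0.38, 0.52, 0], 0],
  [0, [-0.5, 0.68, 0], 0],
  [0, [-0.55, 0.75, 0], 0],
])

```text
t: 38.1
eef_pos: [0.5258, -0.2146, 0.0798]
tcp_rot: [179.8, 0.1, 72.6]
ft_force: [-0.7, 0.9, -3.0]
opening: 0.0654
gripper_force: 25.0
```

>>> arm_command([
  [0, [-0.1, 0.1, 0], 0.25],
  [0, [-0.2, 0.25, 0], 0.5],
  [0, [-0.3, 0.38, 0], 0.75],
  [0, [-0.319, 0.426, 0], 1],
])

```text
t: 38.5
eef_pos: [0.5874, -0.3007, 0.0795]
tcp_rot: [179.8, -0.0, 43.7]
ft_force: [-0.7, -0.1, -2.8]
opening: 0.0656
gripper_force: 25.0
```

>>> arm_command([
  [0, [0, 0, 0], 0.25],
  [0, [0, 0, 0], 0.5],
  [0, [0, 0, 0], 0.75],
  [0, [0, 0, 0], 1],
  [0, [0, 0, 0], 1],
])

```text
t: 39.0
eef_pos: [0.5856, -0.2975, 0.0795]
tcp_rot: [180.0, -0.0, 15.4]
ft_force: [-0.2, -0.5, -2.5]
opening: 0.0657
gripper_force: 25.0
```

```bash
python3 -c "
from m import *
s=env.read_state();print(s['opening'],s['gripper_force'])
go(.5845,-.2984,.03,9.6)
p=shot('wrist','w8.png');H=hsv(p);C=cloud(p)
o=(H[...,0]>6)&(H[...,0]<22)&(H[...,1]>110)&(H[...,2]>100)&(C[...,2]>.12)&(C[...,2]<.2)
R=Ro.from_euler('xyz',s['tcp_rot'],degrees=True).as_matrix()
print(o.sum(),((np.median(C[o],0)-s['eef_pos'])@R*1000).round(1))
"
```

```text
0.06574886051105232 24.999494701623917
at [ 0.5856 -0.2975  0.0795] yaw 15.4 -> shift [-0.006  0.003  0.247] turn 0.203 rows>=1.0 t 39.0 F [-0.2 -0.5 -2.5]
754 [ 26.2  -0.8 -81.9]
```

View pics/w8.png

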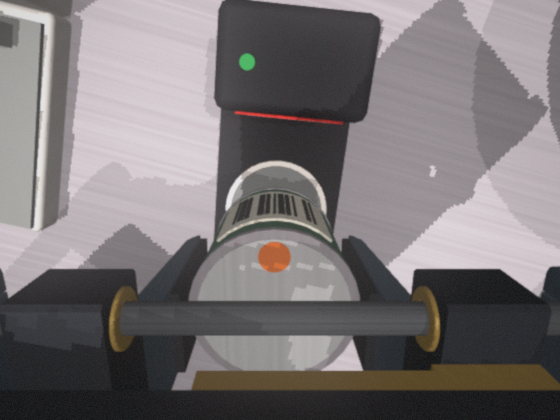

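The can is held upright, label up-picture towards the red window at (290,117), with the dot at (274,257) on the tool's x axis. I'll trim, lower it onto the ring and check the force.

>>> arm_command([
  [0, [-0.021, 0.003, 0], 0.21],
  [0, [-0.021, 0.003, 0.15], 0.21],
  [0, [-0.021, 0.003, 0.3], 0.21],
  [0, [-0.021, 0.003, 0.38], 0.21],
  [0, [-0.021, 0.003, 0.41], 0.21],
])

```text
t: 39.55
eef_pos: [0.5804, -0.2984, -0.0052]
tcp_rot: [-179.9, 0.2, 9.5]
ft_force: [-0.2, 0.4, -3.6]
opening: 0.0654
gripper_force: 25.0
```

>>> arm_command([
  [0, [0, 0, 0.006], 0],
  [0, [0, 0, 0.014], 0],
  [0, [0, 0, 0.014], 0],
])

```text
t: 39.85
eef_pos: [0.5826, -0.2996, -0.0049]
tcp_rot: [179.9, -0.1, 9.4]
ft_force: [1.3, 0.3, -3.1]
opening: 0.0659
gripper_force: 25.0
```

>>> arm_command([
  [0, [0, 0, 0.007], 0],
  [0, [0, 0, 0.014], 0],
  [0, [0, 0, 0.014], 0],
])

```text
t: 40.15
eef_pos: [0.583, -0.2997, -0.0058]
tcp_rot: [179.9, -0.2, 9.4]
ft_force: [-1.3, 1.5, 8.2]
opening: 0.0657
gripper_force: 25.0
```

>>> arm_command([
  [0.9, [0, 0, 0], 0],
  [0.9, [0, 0, 0], 0],
  [0.9, [0, 0, 0], 0],
  [1, [0, 0, -0.15], 0],
  [1, [0, 0, -0.3], 0],
])

```text
t: 40.65
eef_pos: [0.5811, -0.2988, 0.0505]
tcp_rot: [-179.9, 0.1, 9.4]
ft_force: [1.2, -0.5, -0.3]
opening: 0.0912
gripper_force: 0.0
```

>>> arm_command([
  [1, [-0.05, 0, -0.2], 0],
  [1, [-0.15, 0, -0.4], 0],
  [1, [-0.25, 0, -0.6], 0],
  [1, [-0.3, 0, -0.75], 0],
  [1, [-0.3, 0, -0.75], 0],
])

```text
t: 41.15
eef_pos: [0.5239, -0.3108, 0.2067]
tcp_rot: [179.6, -0.4, 9.3]
ft_force: [0.2, 0.5, 0.7]
opening: 0.0912
gripper_force: 0.0
```

```bash
python3 -c "
from m import *
p=shot('wrist','w9.png');can(p,(.5845,-.2984))
p=shot('top');chk(p);q=shot('scene')
for b in env.tip_of('lever_tip',q)[:1]:print(world(q,*b['uv']))
s=env.read_state();print(s['t'],s['eef_pos'],s['qpos'].round(0))"
```

```text
can 0.5861 -0.2988 mean [ 0.5868 -0.2987] r 32.9 z 0.0757 dot [ 0.6085 -0.2947] 133 yaw 10.3 10.2
tub local mm [  1.2 -85.7] yaw -1.0 0.0802 (75, 52)
tub local mm [ 0.7 78.2] yaw -1.1 0.0801 (75, 60)
tub local mm [  -4.5 -167.7] yaw -1.1 0.0816 (68, 52)
tub local mm [ 22.4 466.9] yaw -87.5 0.0705 (127, 29)
tub local mm [-4.7 -0.1] yaw -0.9 0.0803 (68, 52)
[[0.50571105 0.31944109 0.13706752]]
41.35 [ 0.52221617 -0.30850533  0.19944501] [-32.  21.  83.   0.  77.  49.]
```

View pics/w9.png

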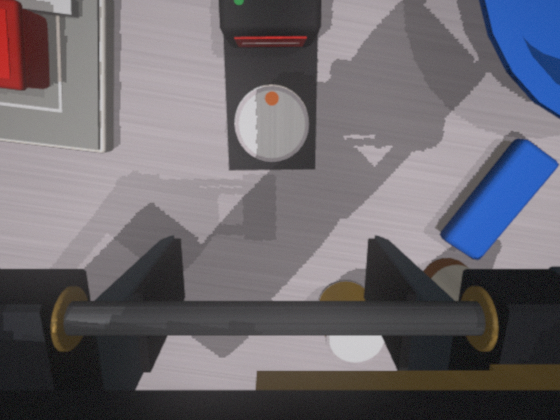

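The can is 2 mm from the ring centre and its label is within 1° (dot at (272,98) towards the window at (270,40)). A last close look at the bed and lever before handing in.

>>> arm_command([
  [1, [0.02, -0.2, -0.1], 0],
  [1, [0.05, -0.4, -0.2], 0],
  [1, [0.08, -0.6, -0.3], 0],
  [1, [0.12, -0.8, -0.3], 0],
  [1, [0.15, -0.95, -0.3], 0],
])

```text
t: 41.85
eef_pos: [0.5211, -0.1142, 0.2601]
tcp_rot: [-179.9, 0.1, 9.5]
ft_force: [-0.2, 0.1, 0.2]
opening: 0.091
gripper_force: 0.0
```

>>> arm_command([
  [1, [0.03, -0.2, 0], 0],
  [1, [0.06, -0.4, 0], 0],
  [1, [0.09, -0.6, 0], 0],
  [1, [0.12, -0.8, 0], 0],
  [1, [0.15, -0.9, 0], 0],
])

```text
t: 42.35
eef_pos: [0.5206, 0.069, 0.2592]
tcp_rot: [-179.9, 0.2, 9.6]
ft_force: [0.3, -0.8, 1.1]
opening: 0.0913
gripper_force: 0.0
```

>>> arm_command([
  [1, [0, 0, 0], 0],
  [1, [0, 0, 0], 0],
])

```text
t: 42.55
eef_pos: [0.5212, 0.0658, 0.2596]
tcp_rot: [180.0, 0.2, 9.5]
ft_force: [0.2, -0.5, 0.8]
opening: 0.0909
gripper_force: 0.0
```

```bash
python3 -c "
from m import *
p=shot('wrist','w10.png');chk(p);C=cloud(p);H=hsv(p)
o=(H[...,0]>8)&(H[...,0]<22)&(H[...,1]>150)&(H[...,2]>120)
nn,L,S,c=cv2.connectedComponentsWithStats(o.astype(np.uint8))
for i in range(1,nn):
    if S[i,4]>=40: print(' orange',S[i],np.median(C[L==i],0).round(4))
can(shot('top'),(.5845,-.2984))
print(env.read_state()['eef_pos'])"
```

```text
tub local mm [ 0.2 85.6] yaw 0.0 0.0818 (68, 54)
tub local mm [0.2 3. ] yaw 0.0 0.0818 (68, 54)
tub local mm [  0.4 -80.2] yaw 0.4 0.0816 (67, 54)
tub local mm [   0.3 -163.9] yaw -0.1 0.0816 (68, 55)
tub local mm [   0.2 -140.3] yaw -0.3 0.0529 (17, 5)
 orange [  0 178   6  17  56] [0.4849 0.3142 0.1333]
can 0.5843 -0.3023 mean [ 0.5852 -0.3026] r 33.9 z 0.0751 dot [ 0.6079 -0.298 ] 6 yaw 10.3 11.5
[0.52136498 0.06490085 0.26026161]
```

```bash
python3 -c "
from plant import env
print(env.job_done())"
```

```text
the job is handed in; nothing more can be done
None
```

I handed the job in at about 43 s. The last camera check showed the lever right down, all four red tubs square against the fence in their own bays (within 3 mm), and the green can upright on the ring (2–4 mm off centre) with its label facing the window; the judge returned no verdict.

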